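# Put the porcelain lids back on their pots

### The job

The three porcelain lids have dried on their sloping wooden stands: put each one back on the pot it belongs to by shape and size, set down gently rather than dropped, so that it sits level and fully home in the mouth. The pots stay upright where they stand, and everything else on the tea table is left in its place, with no knock to the lamp.

Things in the scene. Friction and masses are not known exactly. Their poses are not given: they have to be found in the camera images.
- lid_square: Lid of the square pot, white porcelain, 0.1 kg. Lies on a stand (which one varies), underside on the sloping board. Origin: centre of its plug's underside; z: out through the knob. Upwards: 64 x 64 mm square plug 10 mm deep, 82 x 82 mm square rim plate 5 mm thick (10 to 15 mm up), square knob 22 x 22 mm 28 mm tall (15 to 43 mm up). x, y along its sides.
- lid_wide: Lid of the wide round pot, white porcelain, 0.1 kg. Lies on a stand (which one varies), underside on the sloping board. Origin: centre of its plug's underside; z: out through the knob. Upwards: 66 mm diameter round plug 10 mm deep, 84 mm diameter rim plate 5 mm thick (10 to 15 mm up), round knob 22 mm diameter 28 mm tall (15 to 43 mm up).
- lid_narrow: Lid of the narrow round pot, white porcelain, 0.1 kg. Lies on a stand (which one varies), underside on the sloping board. Origin: centre of its plug's underside; z: out through the knob. Upwards: 48 mm diameter round plug 10 mm deep, 66 mm diameter rim plate 5 mm thick (10 to 15 mm up), round knob 22 mm diameter 28 mm tall (15 to 43 mm up).
- pot_square: Open square pot, white porcelain, outside 82 x 82 mm, 66 mm tall, walls 5 mm (mouth 72 x 72 mm), 0.4 kg, loose. Origin: centre of its underside; x and y parallel to its sides, z up.
- pot_wide: Open round pot, white porcelain, 84 mm outside diameter, 56 mm tall, walls 5 mm (mouth 74 mm), loose. Origin: centre of its underside, z up.
- pot_narrow: Open round pot, white porcelain, 66 mm outside diameter, 72 mm tall, walls 5 mm (mouth 56 mm), loose. Origin: centre of its underside, z up.
- pot_square_rim (a point): Centre of the square pot's mouth, level with its rim (66 mm above its underside).
- pot_wide_rim (a point): Centre of the wide pot's mouth, level with its rim (56 mm above its underside).
- pot_narrow_rim (a point): Centre of the narrow pot's mouth, level with its rim (72 mm above its underside).
- stand_0: Wooden lid stand, fixed: board 92 mm wide, 108 mm long, sloping 35 degrees, its upper face towards the stand's -x; top edge 77 mm up, middle of the face 46 mm above the origin. Two pegs 8 mm thick, 18 mm tall stand square to the board 46 mm down the slope from its middle, 20 mm to either side. Origin: on the table under the board's middle, z up. The three are alike.
- stand_1: Wooden lid stand, fixed: board 92 mm wide, 108 mm long, sloping 35 degrees, its upper face towards the stand's -x; top edge 77 mm up, middle of the face 46 mm above the origin. Two pegs 8 mm thick, 18 mm tall stand square to the board 46 mm down the slope from its middle, 20 mm to either side. Origin: on the table under the board's middle, z up. The three are alike.
- stand_2: Wooden lid stand, fixed: board 92 mm wide, 108 mm long, sloping 35 degrees, its upper face towards the stand's -x; top edge 77 mm up, middle of the face 46 mm above the origin. Two pegs 8 mm thick, 18 mm tall stand square to the board 46 mm down the slope from its middle, 20 mm to either side. Origin: on the table under the board's middle, z up. The three are alike.
- lamp: Table lamp, fixed: steel foot 110 mm diameter, slim column, beaded shade from 210 to 330 mm up, 152 mm diameter at its lower edge with the beads, 96 mm at its top. Origin: centre of its underside, z up.
- teacup: White tea cup standing on its saucer, 72 mm diameter, 52 mm tall, handle at its +y. Origin: centre of its underside. A bystander.
- saucer: White saucer, 124 mm diameter, 14 mm tall, under the cup. Origin: centre of its underside. A bystander.
- candle: Tea light in a metal case, 42 mm diameter, 28 mm tall. Origin: centre of its underside. A bystander.
- spoon: Steel teaspoon lying on the table, 130 mm long along its x, under 25 mm tall. Origin: near its middle, on the table. A bystander.
- jug: White milk jug with no lid, 68 mm diameter, 75 mm tall, handle at its +y. Origin: centre of its underside. A bystander.
- tea_tin: Closed metal tin, 66 mm diameter, 85 mm tall. Origin: centre of its underside. A bystander.
There are look-alikes about, which are no part of the job. Leave any pink look-alike of the pot_narrow alone.

How it is judged:
By the outcome, as a careful person would: the job done as asked, in the order asked, and still so for the second after the job is handed in, with the robot touching nothing.
It also fails if it takes over 70 s, if anything falls off the work surface, if the arm or the gripper's body presses on something with over 40 N, if the wrist force passes 120 N, or if a joint passes its speed limit or range.

### The arm

A 6-joint arm with a two-finger parallel gripper is mounted at the origin on the work surface. World frame = base frame: x ahead of the robot, y to its left, z up, the work surface at z = 0. Lengths are in m, angles in rad, forces in N, time in s.
With the tool pointing down it reaches from about 0.225 to 0.875 m from the base axis. Payload 3.4 kg.
Tool frame: the origin (TCP) lies where the fingers leave the gripper's body, on its centre line; the fingertips stand 73 mm ahead of it and the grasp point (between the pads) lies 54 mm ahead of it (manip.pinch_z is the distance from the TCP to the grasp point, in m); z points along the fingers, y is the line along which they close (so a half turn about z gives the same grasp; the last joint's range is limited). The gripper opens to 85 mm and grips with 20 to 120 N. Pads are 22 mm wide; open, the fingers measure 114 mm over their backs; the gripper's body (76 mm by 85 mm) begins 54 mm behind the grasp point. The pads swing forward as they close: fully open they stand 13 mm farther back than shut.
Start: joints at [-1.382, 0.276, 1.505, -0, 1.361, -0.121], TCP at [0.175, -0.548, 0.304] pointing down, gripper open.
Joint ranges: [-2.89, 2.89], [-0.75, 2.08], [0.22, 2.7], [-1.18, 4.32], [0.11, 2.71], [-2.7, 2.7]. Speed limits (rad/s): [2.57, 2.57, 3.14, 3.14, 3.14, 3.14].

### API

Orientations are given as a unit quaternion [w, x, y, z].
In Python, from rig import readout, imaging, manip gives the robot as it stands. The module is installed in compiled form; this text tells all that it offers.
- The arm moves only by the tool servo_tool, never from a script. Its argument "moves" is a list of rows, each an object with "dp": the shift along the tool's x, y, z in units of 0.2 m (1.0 is 0.2 m), a list of three; "delta_rot": the turn, a rotation vector about the tool's x, y, z in units of 0.1 rad (1.0 is 0.1 rad), a list of three; "fingers": the opening, from 0 (shut) to 1 (fully open). In form: [{"dp": [dx, dy, dz], "delta_rot": [wx, wy, wz], "fingers": fingers}, ...]. A call has 1 to 5 rows; each row shifts and turns the commanded pose from where the row before left it, along the tool's axes as they then stand; what a row does not reach is not made up. A row lasts 1/10 s, in which the tool goes at most 50 mm and 8.59 degrees, less where a joint would pass 70% of its speed; a pose out of reach is approached as far as the arm can. A call with a number of a shift or a turn outside -1 to 1 is refused whole. A call with a gripper value outside its range is refused whole. The fingers move at their own pace and stop on an object; "force" is the grip in N (left out, the last holds). Time passes only in rows, so rows that do not move let the fingers close. It gives the time, the measured TCP pose, the force, the opening and the grip force at its end, in the units of the state.
- readout.get_state(): the state, without advancing time (a new reading comes with each control period).
- imaging.get_image(name): name is "side" or "top" or "wrist"; returns (picture, depth): 480x640x3 uint8, red, green, blue; 480x640 float32, m along the optical axis (not along the pixel's ray), 0 where there is no reading.
- imaging.calibration(name): a dict with "intrinsics" (3x3 intrinsics, pixels), "R" (3x3) and "t" (3): a world point X has camera coordinates R X + t; the wrist camera has in their place "hand_eye" (4x4, takes a point from camera to tool coordinates, whose origin is the TCP and whose axes are the flange's). Camera axes: x right, y down, z forward; pixel columns grow to the right and rows downward; lengths in m; the calibration is good to about 2 mm. A picture is of the moment at which its call begins: read the wrist's pose just before it. calibration takes no time and is no camera call.
- manip.sign_off(): hands the job in; it is judged then, once.
The state is a dict: "clock": time; "qpos": joint angles; "qd": joint speeds; "effort": joint torques, N m; "position": TCP position; "ee_rot": TCP orientation; "contact_force": force on the tool from outside, world axes, zero at the start; "moment": the same for the moment, N m; "width": finger opening in m; "gripper_force": force on a finger pad.
Only numpy, scipy, OpenCV 4.12 (cv2) and the standard library are available. Lean on these libraries where they do the work, as an engineer would, in place of code of your own. Each camera call takes 0.05 s, during which the arm holds its last target. There are 200 camera calls.

## Working session

There is one attempt and no reset: what is moved stays moved. The work goes in short steps, Python scripts to look and compute and a tool call to move; the robot and the scene stay as the last step left them, time stands still between calls to the robot, and variables do not carry over. Pictures are saved under pics/ and viewed, at most 10 in all, crops included, and the job is handed in when it is done.

Besides the shell and the picture viewer there is one more tool, called by a JSON object that holds its "name" and its "arguments". servo_tool: Moves the arm, as the interface text tells. Its arguments: {"type":"object","properties":{"moves":{"type":"array"},"force":{"type":"number"}},"required":["moves"]}

```bash
mkdir -p pics
python3 - <<'E'
from rig import readout, imaging, manip
import cv2, numpy as np
s=readout.get_state(); print(s['position'],s['ee_rot'],s['width'],manip.pinch_z)
for n in ['top','side']:
    p,d=imaging.get_image(n); c=imaging.calibration(n)
    print(n,c['intrinsics'].tolist(),c['R'].tolist(),c['t'].tolist())
    cv2.imwrite(f'pics/{n}0.png',p[:,:,::-1]); np.save(f'pics/{n}0.npy',d); print((d>0).mean())
print(imaging.calibration('wrist'))
E
```

```text
[ 0.17520002 -0.54723589  0.30302852] [-9.30898889e-04  9.88029969e-01  1.54259242e-01 -3.29387559e-05] 0.08536766131124221 0.0539
top [[441.58153696666454, 0.0, 321.3393805981841], [0.0, 441.58153696666454, 241.21998944855866], [0.0, 0.0, 1.0]] [[0.014868654495600127, -0.999435066916315, 0.030140838267564255], [-0.991293065005175, -0.018678379502288966, -0.1303425387654175], [0.1308318859687361, -0.02794038577309668, -0.9910107731284833]] [-0.027329963981635903, 0.5656564204408097, 1.0505452243358866]
0.995947265625
side [[568.0717081956162, 0.0, 320.199320311365], [0.0, 568.0717081956162, 230.2679990311208], [0.0, 0.0, 1.0]] [[-0.9382940039737383, -0.3453082940685698, -0.019145342890235416], [-0.25675628046309196, 0.7326238874701584, -0.6303478816898419], [0.2316906872312493, -0.5865359507784385, -0.7760766739792817]] [0.5327599277325821, 0.19324934735650354, 1.033038001071526]
0.995947265625
{'intrinsics': array([[427.34064411,   0.        , 319.91853874],
       [  0.        , 427.34064411, 231.10125885],
       [  0.        ,   0.        ,   1.        ]]), 'hand_eye': array([[ 4.50858308e-04, -9.47854944e-01, -3.18701745e-01,
         8.21218867e-02],
       [ 9.99999878e-01,  3.63216105e-04,  3.34425755e-04,
        -1.07924523e-03],
       [-2.01229499e-04, -3.18701857e-01,  9.47854992e-01,
        -7.02375402e-02],
       [ 0.00000000e+00,  0.00000000e+00,  0.00000000e+00,
         1.00000000e+00]])}
```

View pics/top0.png

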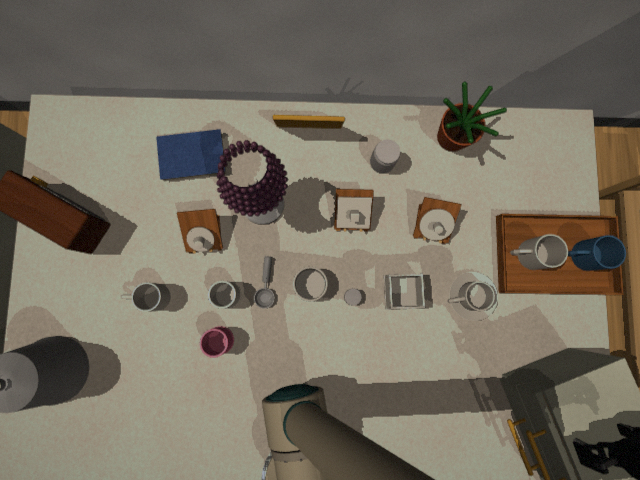

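View pics/side0.png

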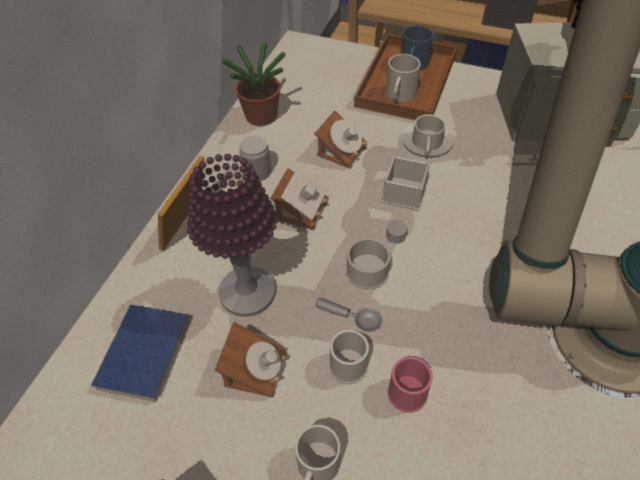

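Top view: the lids are on stands at (200,238), round and small; (354,212), square; and (436,225), round and wide. The open pots are at (222,294) narrow, (311,284) wide and (408,291) square. Look-alikes are the jug (149,296, has a handle), the pink pot (216,342), the teacup (479,295), the tray mug (545,250), the closed tin (386,155) and the candle (354,297). The lamp stands at (252,185), between the left and middle stands.

```bash
cat > h.py <<'E'
import numpy as np, cv2
from rig import imaging
def cloud(n,d):
    c=imaging.calibration(n);K=c['intrinsics'];v,u=np.mgrid[:480,:640]
    P=np.stack([(u-K[0,2])/K[0,0]*d,(v-K[1,2])/K[1,1]*d,d],-1)
    return (P-c['t'])@c['R']
def proj(n,X):
    c=imaging.calibration(n);p=c['intrinsics']@(c['R']@np.asarray(X)+c['t']);return p[:2]/p[2]
def circ(p):
    A=np.c_[2*p,np.ones(len(p))];s=np.linalg.lstsq(A,(p**2).sum(1),rcond=None)[0];return s[:2],np.sqrt(s[2]+s[0]**2+s[1]**2)
E
python3 - <<'E'
from h import *
W={n:cloud(n,np.load(f'pics/{n}0.npy')) for n in('top','side')}
I={n:cv2.imread(f'pics/{n}0.png') for n in W}
T=W['top']
print('table z',[np.median(W['top'][330:345,300:330,2]),np.median(W['side'][300:320,430:460,2])])
px={'narrow':(222,294),'wide':(311,284),'square':(408,291),'jug':(149,296),'pink':(216,342)}
cen={}
for k,(u,v) in px.items():
    g=T[v-30:v+30,u-30:u+30].reshape(-1,3); g=g[g[:,2]>.03]; 
    zt=np.percentile(g[:,2],95); c0=np.median(g[g[:,2]>zt-.006],0)[:2]
    for n in W:
        A=W[n].reshape(-1,3); m=(np.hypot(*(A[:,:2]-c0).T)<.075)&(A[:,2]>zt-.006)&(A[:,2]<zt+.01); r=A[m]
        (rc,rs,ang)=cv2.minAreaRect(r[:,:2].astype(np.float32))
        print(k,n,len(r),'z',np.round([np.median(r[:,2]),zt],4),'circ',np.round(np.r_[circ(r[:,:2])[0],circ(r[:,:2])[1]],4),'rect',np.round(rc,4),np.round(rs,4),round(ang,1))
for k,(u,v) in {'L':(200,238),'M':(354,212),'R':(436,225)}.items():
    c0=T[v+3,u][:2]
    for n in W:
        A=W[n].reshape(-1,3); col=I[n].reshape(-1,3).astype(int)
        m=(np.hypot(*(A[:,:2]-c0).T)<.065)&(A[:,2]>.015)&(A[:,2]<.15)&(col[:,2]-col[:,0]<45)&(col.min(1)>90)
        P=A[m]; best=None; rng=np.random.default_rng(0)
        for i in range(400):
            a,b,c=P[rng.choice(len(P),3,False)]; nn=np.cross(b-a,c-a); l=np.linalg.norm(nn)
            if l<1e-6: continue
            nn/=l; nn*=np.sign(nn[2])
            if nn[2]<.6 or nn[2]>.95: continue
            q=abs((P-a)@nn)<.002
            if best is None or q.sum()>best.sum(): best=q
        Q=P[best]; ce=Q.mean(0); nn=np.linalg.svd(Q-ce)[2][2]; nn*=np.sign(nn[2])
        h=(P-ce)@nn; Kn=P[(h>.012)&(h<.035)]
        top=P[(h>.024)&(h<.033)]
        ax=np.cross([0,0,1],nn); ax/=np.linalg.norm(ax); ay=np.cross(nn,ax)
        q2=np.c_[(Q-ce)@ax,(Q-ce)@ay].astype(np.float32)
        rc,rs,ang=cv2.minAreaRect(q2); rcw=ce+ax*rc[0]+ay*rc[1]
        print(k,n,len(P),len(Q),'n',nn.round(3),'tilt',np.degrees(np.arccos(nn[2])).round(1),'yaw',np.degrees(np.arctan2(-nn[1],-nn[0])).round(1),'platectr',rcw.round(4),np.round(rs,4),round(ang,1),'knobtop',len(top),top.mean(0).round(4) if len(top) else 0,(((top-ce)@nn).mean().round(4)) if len(top) else 0, 'foot', (top.mean(0)-nn*((top-ce)@nn).mean()).round(4) if len(top) else 0)
for n,pt in (('top',[(200,238),(354,212),(436,225)]),):
    im=I['top']; cv2.imwrite('pics/crop.png',cv2.resize(im[190:310,170:470],None,fx=2.66,fy=2.66,interpolation=cv2.INTER_CUBIC))
# lamp
A=T.reshape(-1,3); u=T[150:215,215:290].reshape(-1,3); u=u[(u[:,2]>.2)&(u[:,2]<.36)]; print('lamp',u.min(0),u.max(0))
E
```

```text
table z [np.float64(-0.0008964359180507863), np.float64(6.194135153113032e-05)]
narrow top 158 z [0.0711 0.0743] circ [0.4322 0.2139 0.0302] rect [0.4319 0.2146] [0.0627 0.0638] 0.5
narrow side 363 z [0.0714 0.0743] circ [0.4274 0.2174 0.0325] rect [0.4155 0.2268] [0.0657 0.11  ] 62.0
wide top 0 z [   nan 1.0101] circ [0. 0. 0.] rect [0. 0.] [0. 0.] 0.0
wide side 0 z [   nan 1.0101] circ [0. 0. 0.] rect [0. 0.] [0. 0.] 0.0
square top 280 z [0.0648 0.0678] circ [ 0.4466 -0.2216  0.0442] rect [ 0.4469 -0.2216] [0.0808 0.0836] 1.4
square side 333 z [0.0653 0.0678] circ [ 0.4489 -0.218   0.0445] rect [ 0.4491 -0.2183] [0.0819 0.0889] 2.7
jug top 176 z [0.0732 0.0757] circ [0.424  0.3871 0.0317] rect [0.4236 0.3872] [0.0644 0.0662] 0.9
jug side 447 z [0.0746 0.0757] circ [0.4268 0.3905 0.0317] rect [0.427  0.3903] [0.0669 0.0669] 5.8
pink top 154 z [0.071  0.0748] circ [0.3211 0.2274 0.0303] rect [0.3209 0.2277] [0.0643 0.0632] 19.2
pink side 369 z [0.0718 0.0748] circ [0.3238 0.2308 0.0303] rect [0.3235 0.2303] [0.0652 0.0641] 66.0
L top 434 249 n [-0.563 -0.057  0.824] tilt 34.5 yaw 5.8
[... 450 characters left out ...]
0804] 0.028 foot [ 0.6356 -0.0945  0.0575]
M side 1153 716 n [-0.571  0.002  0.821] tilt 34.8 yaw -0.2 platectr [ 0.6376 -0.0924  0.0584] [0.082  0.0837] 88.8 knobtop 88 [ 0.6215 -0.0916  0.0807] 0.0275 foot [ 0.6372 -0.0917  0.0582]
R top 799 490 n [-0.567  0.119  0.815] tilt 35.4 yaw -11.8 platectr [ 0.6103 -0.2999  0.0552] [0.0818 0.0815] 2.8 knobtop 56 [ 0.5947 -0.297   0.0776] 0.0274 foot [ 0.6103 -0.3002  0.0552]
R side 765 441 n [-0.563  0.097  0.82 ] tilt 34.9 yaw -9.8 platectr [ 0.6122 -0.2981  0.0557] [0.0809 0.0825] 36.7 knobtop 53 [ 0.5968 -0.2943  0.0785] 0.0277 foot [ 0.6124 -0.2969  0.0557]
lamp [0.59505965 0.06051334 0.20268678] [0.73359497 0.20799568 0.32941355]
  return _methods._mean(a, axis=axis, dtype=dtype,
  ret = ret.dtype.type(ret / rcount)
```

View pics/crop.png

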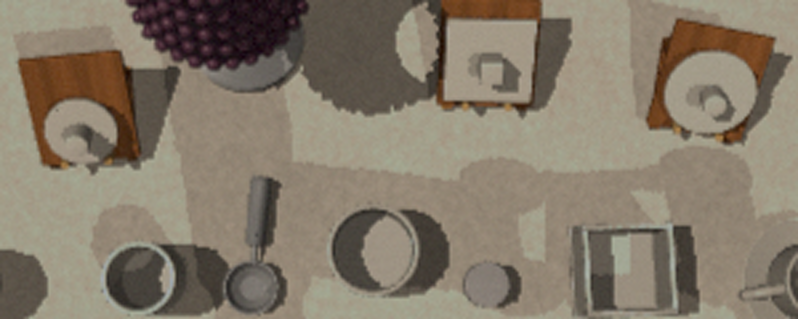

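The crop confirms the choice: square lid on the middle stand, the larger round lid on the right, the smaller round lid (about 64 mm) on the left. Next I refit the wide and narrow pots and plan the first approach, to the wide lid.

```bash
cat >> h.py <<'E'
from scipy.spatial.transform import Rotation as Ro
from rig import readout
def st():
    s=readout.get_state(); q=s['ee_rot']; return np.array(s['position']),Ro.from_quat([q[1],q[2],q[3],q[0]]),s
def Rt(yaw,tilt):  # tool frame: approach tilted outward by tilt, heading yaw (deg)
    y,t=np.radians([yaw,tilt]); z=np.array([np.sin(t)*np.cos(y),np.sin(t)*np.sin(y),-np.cos(t)]); Y=np.array([np.sin(y),-np.cos(y),0])
    return Ro.from_matrix(np.c_[np.cross(Y,z),Y,z])
def nrm(yaw,tilt): return -Rt(yaw,tilt).as_matrix()[:,2]
def plan(R1,p1,N,R0=None,p0=None):
    if p0 is None: p0,R0,_=st()
    rv=(R0.inv()*R1).as_rotvec(); w=np.round(rv/N/.1,3); p,R=np.array(p0,float),R0
    for i in range(N):
        d=np.round(R.inv().apply((p1-p)/(N-i))/.2,3); print('dp',d.tolist(),'rot',w.tolist()); p=p+R.apply(d*.2); R=R*Ro.from_rotvec(w*.1)
    print('dist',np.linalg.norm(p1-p0).round(4),'angle',np.degrees(np.linalg.norm(rv)).round(2)); return R,p
E
python3 - <<'E'
from h import *
W={n:cloud(n,np.load(f'pics/{n}0.npy')) for n in('top','side')}
for k,c,zt,r0 in (('wide',W['top'][284,297,:2],.056,.042),('narrow',[.431,.215],.072,.033)):
    for n in W:
        c1=np.array([.43,.2155]) if k=='narrow' else np.array([.46,.0])
        A=W[n].reshape(-1,3)
        for it in range(6):
            rr=np.hypot(*(A[:,:2]-c1).T); m=(rr<r0+.012)&(rr>r0-.014)&(abs(A[:,2]-zt)<.005); c1,r=circ(A[m][:,:2])
        print(k,n,m.sum(),c1.round(4),r.round(4),np.median(A[m][:,2]).round(4))
n=nrm(-10.8,35); foot=np.array([.6113,-.2988,.0555])
print(n, [readout.get_state()['position'].round(5).tolist() for _ in range(2)])
plan(Rt(-10.8,35),foot+n*.137,10)
E
```

```text
wide top 216 [0.461  0.0083] 0.0393 0.0545
wide side 357 [0.4634 0.0115] 0.0393 0.0554
narrow top 179 [0.4322 0.2139] 0.0303 0.0706
narrow side 380 [0.435  0.2171] 0.0304 0.0713
[-0.56341682  0.10747751  0.81915204] [[0.17524, -0.54727, 0.3031], [0.17524, -0.54727, 0.3031]]
dp [0.211, -0.071, 0.068] rot [-0.154, 0.598, 0.482]
dp [0.203, -0.082, 0.079] rot [-0.154, 0.598, 0.482]
dp [0.194, -0.092, 0.09] rot [-0.154, 0.598, 0.482]
dp [0.183, -0.103, 0.099] rot [-0.154, 0.598, 0.482]
dp [0.172, -0.113, 0.108] rot [-0.154, 0.598, 0.482]
dp [0.159, -0.123, 0.116] rot [-0.154, 0.598, 0.482]
dp [0.146, -0.132, 0.124] rot [-0.154, 0.598, 0.482]
dp [0.132, -0.141, 0.13] rot [-0.154, 0.598, 0.482]
dp [0.117, -0.149, 0.135] rot [-0.154, 0.598, 0.482]
dp [0.102, -0.156, 0.139] rot [-0.154, 0.598, 0.482]
dist 0.4652 angle 44.89
```

{"name": "servo_tool", "arguments": {"moves": [{"dp": [0.211,-0.071,0.068],"delta_rot": [-0.154,0.598,0.482],"fingers": 1},{"dp": [0.203,-0.082,0.079],"delta_rot": [-0.154,0.598,0.482],"fingers": 1},{"dp": [0.194,-0.092,0.09],"delta_rot": [-0.154,0.598,0.482],"fingers": 1},{"dp": [0.183,-0.103,0.099],"delta_rot": [-0.154,0.598,0.482],"fingers": 1},{"dp": [0.172,-0.113,0.108],"delta_rot": [-0.154,0.598,0.482],"fingers": 1}], "force": 40}}

```text
clock: 0.6
position: [0.3557, -0.415, 0.2354]
ee_rot: [0.015, 0.987, 0.032, 0.154]
contact_force: [0.7, -0.3, 0.7]
width: 0.0851
gripper_force: 0.0
```

{"name": "servo_tool", "arguments": {"moves": [{"dp": [0.159,-0.123,0.116],"delta_rot": [-0.154,0.598,0.482],"fingers": 1},{"dp": [0.146,-0.132,0.124],"delta_rot": [-0.154,0.598,0.482],"fingers": 1},{"dp": [0.132,-0.141,0.13],"delta_rot": [-0.154,0.598,0.482],"fingers": 1},{"dp": [0.117,-0.149,0.135],"delta_rot": [-0.154,0.598,0.482],"fingers": 1},{"dp": [0.102,-0.156,0.139],"delta_rot": [-0.154,0.598,0.482],"fingers": 1}]}}

```text
clock: 1.1
position: [0.5349, -0.2837, 0.1678]
ee_rot: [0.03, 0.949, -0.091, 0.3]
contact_force: [2.3, 0.7, 0.4]
width: 0.0856
gripper_force: 0.0
```

{"name": "servo_tool", "arguments": {"moves": [{"dp": [0,0,0],"delta_rot": [0,0,0],"fingers": 1},{"dp": [0,0,0],"delta_rot": [0,0,0],"fingers": 1}]}}

```text
clock: 1.3
position: [0.5343, -0.2833, 0.1673]
ee_rot: [0.029, 0.95, -0.088, 0.299]
contact_force: [0.3, -0.7, -0.4]
width: 0.0851
gripper_force: 0.0
```

```bash
cat >> h.py <<'E'
def look(name):
    p,R,s=st(); im,d=imaging.get_image('wrist'); cv2.imwrite(f'pics/{name}.png',im[:,:,::-1]); c=imaging.calibration('wrist');K=c['intrinsics'];H=c['hand_eye']
    v,u=np.mgrid[:480,:640]; P=np.stack([(u-K[0,2])/K[0,0]*d,(v-K[1,2])/K[1,1]*d,d],-1).reshape(-1,3)
    T=P@H[:3,:3].T+H[:3,3]; return T,R.apply(T)+p,im.reshape(-1,3).astype(int),d.reshape(-1)>0
def lidfit(foot,yaw,name):
    T,A,col,ok=look(name); n=nrm(yaw,35); h=(A-foot)@n; lat=np.linalg.norm(A-foot-np.outer(h,n),axis=1)
    Q=A[ok&(lat<.05)&(abs(h)<.006)&(lat>.014)&(col[:,0]-col[:,2]<45)]
    for _ in range(3):
        c=Q.mean(0); nn=np.linalg.svd(Q-c,full_matrices=False)[2][2]; nn*=np.sign(nn[2]); Q=Q[abs((Q-c)@nn)<.0025]
    h=(A-c)@nn; k=A[ok&(lat<.025)&(h>.024)&(h<.033)]
    K=k.mean(0); hh=((k-c)@nn).mean(); print('n',nn.round(3),'tilt',np.degrees(np.arccos(nn[2])).round(2),'yaw',np.degrees(np.arctan2(-nn[1],-nn[0])).round(2),'plate',len(Q),c.round(4),'knob',len(k),hh.round(4),'foot',(K-nn*hh).round(4))
    X=np.cross(Rt(yaw,35).as_matrix()[:,1],-nn); Y=np.cross(-nn,X); q=np.c_[(k-c)@X,(k-c)@Y].astype(np.float32); print('knob rect',cv2.minAreaRect(q))
E
python3 - <<'E'
from h import *
p,R,s=st(); f=np.array([.6113,-.2988,.0555]); n=nrm(-10.8,35)
print(s['clock'],p,f+n*.137-p,np.degrees((R.inv()*Rt(-10.8,35)).as_rotvec()),s['contact_force'],s['width'])
lidfit(f,-10.8,'w1')
E
```

```text
1.3 [ 0.53431338 -0.28334872  0.16730853] [-0.00020149 -0.00072687  0.0004153 ] [-0.01464342  0.07964548  0.16142071] [ 0.34278599 -0.67990129 -0.42003077] 0.08509386699204202
n [-0.565  0.098  0.82 ] tilt 34.96 yaw -9.82 plate 16033 [ 0.6148 -0.2988  0.0579] knob 1587 0.0276 foot [ 0.6131 -0.2985  0.0566]
knob rect ((-0.0029966956935822964, -2.4820677936077118e-05), (0.020961027592420578, 0.020789453759789467), 42.30509948730469)
```

View pics/w1.png

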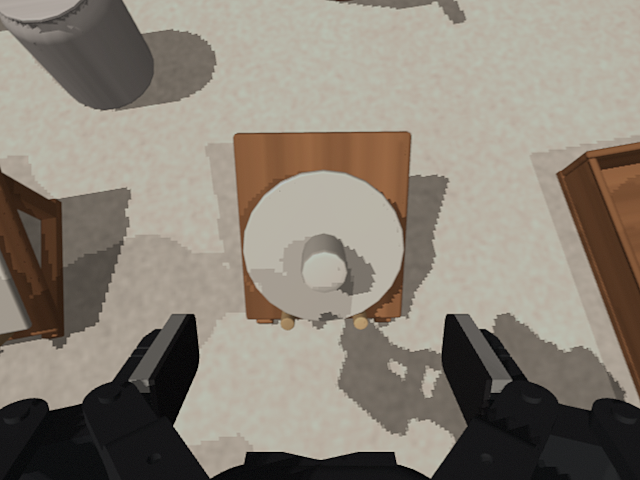

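The wide lid is centred at about (323,270) in the wrist view, on the board with its pegs below. The rest of the way is 59.6 mm in and 1.6 mm in x.

{"name": "servo_tool", "arguments": {"moves": [{"dp": [0.004,0.001,0.1],"delta_rot": [0,0,0],"fingers": 1},{"dp": [0.004,0.001,0.1],"delta_rot": [0,0,0],"fingers": 1},{"dp": [0,0,0.06],"delta_rot": [0,0,0],"fingers": 1},{"dp": [0,0,0.038],"delta_rot": [0,0,0],"fingers": 1},{"dp": [0,0,0],"delta_rot": [0,0,0],"fingers": 0.6}]}}

```text
clock: 1.85
position: [0.5688, -0.2933, 0.1202]
ee_rot: [0.03, 0.949, -0.09, 0.299]
contact_force: [0.4, 0.1, -0.9]
width: 0.073
gripper_force: 0.0
```

{"name": "servo_tool", "arguments": {"moves": [{"dp": [0,0,0],"delta_rot": [0,0,0],"fingers": 0.4},{"dp": [0,0,0],"delta_rot": [0,0,0],"fingers": 0.3},{"dp": [0,0,0],"delta_rot": [0,0,0],"fingers": 0.2},{"dp": [0,0,0],"delta_rot": [0,0,0],"fingers": 0.1},{"dp": [0,0,0],"delta_rot": [0,0,0],"fingers": 0}]}}

```text
clock: 2.35
position: [0.5688, -0.2919, 0.1212]
ee_rot: [0.03, 0.949, -0.089, 0.3]
contact_force: [-3.9, 0.9, 5.8]
width: 0.0206
gripper_force: 39.0
```

{"name": "servo_tool", "arguments": {"moves": [{"dp": [0,0,0],"delta_rot": [0,0,0],"fingers": 0},{"dp": [0,0,0],"delta_rot": [0,0,0],"fingers": 0},{"dp": [0,0,0],"delta_rot": [0,0,0],"fingers": 0}]}}

```text
clock: 2.65
position: [0.5688, -0.2919, 0.1212]
ee_rot: [0.03, 0.949, -0.089, 0.3]
contact_force: [-4.7, 0.6, 6.1]
width: 0.021
gripper_force: 39.0
```

Held with 39 N. Back off along the board's normal, then plan the carry.

{"name": "servo_tool", "arguments": {"moves": [{"dp": [0,0,-0.05],"delta_rot": [0,0,0],"fingers": 0},{"dp": [0,0,-0.1],"delta_rot": [0,0,0],"fingers": 0},{"dp": [0,0,-0.15],"delta_rot": [0,0,0],"fingers": 0},{"dp": [0,0,-0.15],"delta_rot": [0,0,0],"fingers": 0},{"dp": [0,0,0],"delta_rot": [0,0,0],"fingers": 0}]}}

```text
clock: 3.15
position: [0.5177, -0.2822, 0.1968]
ee_rot: [0.031, 0.949, -0.089, 0.301]
contact_force: [-0.3, -0.2, -0.8]
width: 0.0206
gripper_force: 39.6
```

```bash
cat >> h.py <<'E'
def held(name):  # plate plane in tool frame
    T,A,col,ok=look(name); r=np.hypot(T[:,0],T[:,1]); m=ok&(r<.06)&(T[:,2]>.066)&(T[:,2]<.09)&(col.min(1)>60)
    Q=T[m]
    for _ in range(4):
        c=np.median(Q,0) if _==0 else Q.mean(0); n=np.linalg.svd(Q-c,full_matrices=False)[2][2]; n*=-np.sign(n[2]); Q=Q[abs((Q-c)@n)<.003]
    z0=c[2]+(n[0]*c[0]+n[1]*c[1])/n[2]
    print('held: pts',len(Q),'plate z on axis',z0.round(4),'pitch(about y),roll(about x) deg',np.degrees([np.arctan2(n[0],-n[2]),np.arctan2(n[1],-n[2])]).round(2),'extent x',np.percentile(Q[:,0],[.5,99.5]).round(4),'y',np.percentile(Q[:,1],[.5,99.5]).round(4))
E
python3 - <<'E'
from h import *
p,R,s=st(); print(s['clock'],p,s['contact_force'],s['width'])
held('w2')
plan(Rt(0,0),np.array([.385,.010,.23]),10)
E
```

```text
3.15 [ 0.51771274 -0.28215471  0.19684334] [-0.31182794 -0.19643126 -0.76436351] 0.02061244350024351
held: pts 19741 plate z on axis 0.0786 pitch(about y),roll(about x) deg [0.22 0.5 ] extent x [-0.0414  0.0395] y [-0.0414  0.0389]
dp [-0.066, -0.131, -0.068] rot [0.062, -0.611, -0.181]
dp [-0.067, -0.133, -0.063] rot [0.062, -0.611, -0.181]
dp [-0.068, -0.134, -0.058] rot [0.062, -0.611, -0.181]
dp [-0.069, -0.136, -0.053] rot [0.062, -0.611, -0.181]
dp [-0.07, -0.137, -0.048] rot [0.062, -0.611, -0.181]
dp [-0.071, -0.139, -0.043] rot [0.062, -0.611, -0.181]
dp [-0.07, -0.14, -0.037] rot [0.062, -0.611, -0.181]
dp [-0.07, -0.142, -0.032] rot [0.062, -0.611, -0.181]
dp [-0.069, -0.143, -0.028] rot [0.062, -0.611, -0.181]
dp [-0.068, -0.145, -0.022] rot [0.062, -0.611, -0.181]
dist 0.3229 angle 36.71
```

View pics/w2.png

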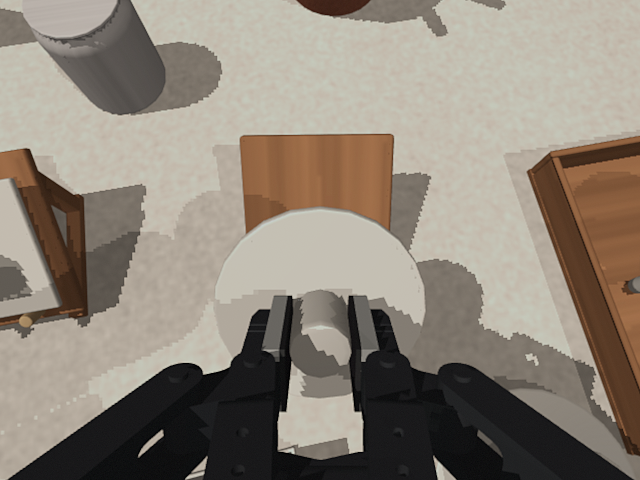

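The lid is held level and centred (plate at about (320,300) between the fingers). Now the carry.

{"name": "servo_tool", "arguments": {"moves": [{"dp": [-0.066,-0.131,-0.068],"delta_rot": [0.062,-0.611,-0.181],"fingers": 0},{"dp": [-0.067,-0.133,-0.063],"delta_rot": [0.062,-0.611,-0.181],"fingers": 0},{"dp": [-0.068,-0.134,-0.058],"delta_rot": [0.062,-0.611,-0.181],"fingers": 0},{"dp": [-0.069,-0.136,-0.053],"delta_rot": [0.062,-0.611,-0.181],"fingers": 0},{"dp": [-0.07,-0.137,-0.048],"delta_rot": [0.062,-0.611,-0.181],"fingers": 0}]}}

```text
clock: 3.7
position: [0.4514, -0.1345, 0.2107]
ee_rot: [0.013, 0.988, -0.045, 0.149]
contact_force: [0.8, 0.2, -1.1]
width: 0.0205
gripper_force: 39.6
```

{"name": "servo_tool", "arguments": {"moves": [{"dp": [-0.071,-0.139,-0.043],"delta_rot": [0.062,-0.611,-0.181],"fingers": 0},{"dp": [-0.07,-0.14,-0.037],"delta_rot": [0.062,-0.611,-0.181],"fingers": 0},{"dp": [-0.07,-0.142,-0.032],"delta_rot": [0.062,-0.611,-0.181],"fingers": 0},{"dp": [-0.069,-0.143,-0.028],"delta_rot": [0.062,-0.611,-0.181],"fingers": 0},{"dp": [-0.068,-0.145,-0.022],"delta_rot": [0.062,-0.611,-0.181],"fingers": 0}]}}

```text
clock: 4.2
position: [0.385, 0.0118, 0.2287]
ee_rot: [-0.002, 1.0, 0.001, -0.003]
contact_force: [0.5, -0.4, -1.5]
width: 0.0209
gripper_force: 39.6
```

{"name": "servo_tool", "arguments": {"moves": [{"dp": [0,0,0],"delta_rot": [0,0,0],"fingers": 0},{"dp": [0,0,0],"delta_rot": [0,0,0],"fingers": 0}]}}

```text
clock: 4.4
position: [0.3858, 0.0108, 0.2286]
ee_rot: [-0.002, 1.0, 0.001, -0.001]
contact_force: [-0.8, 0.2, -1.6]
width: 0.0207
gripper_force: 39.6
```

```bash
cat >> h.py <<'E'
def pot(c0,zt,r0,name,rect=False):
    T,A,col,ok=look(name); c1=np.array(c0); A=A[ok&(T[:,2]>.1)]
    for it in range(8):
        rr=np.hypot(*(A[:,:2]-c1).T); m=(abs(A[:,2]-zt)<.004)&((rr<.065) if rect else (abs(rr-r0+.002)<.009)); Q=A[m][:,:2]
        if rect: break
        c1,r=circ(Q)
    if rect: print(cv2.minAreaRect(Q.astype(np.float32)))
    else: print('circ',c1.round(4),r.round(4))
    print('pot pts',m.sum(),'z',np.median(A[m][:,2]).round(4),Q.min(0),Q.max(0))
E
python3 - <<'E'
from h import *
p,R,s=st(); print(s['clock'],p,np.degrees((R.inv()*Rt(0,0)).as_rotvec()),s['contact_force'],s['width'])
held('w3'); pot([.4622,.0099],.056,.042,'w3b')
E
```

```text
4.4 [0.3857843  0.01076323 0.22857822] [-0.19480575  0.10936642  0.14058325] [-0.78006082  0.23253506 -1.6179441 ] 0.02065036341293892
held: pts 19741 plate z on axis 0.0788 pitch(about y),roll(about x) deg [0.11 0.43] extent x [-0.0413  0.0395] y [-0.0415  0.0388]
circ [0.4638 0.0104] 0.039
pot pts 4732 z 0.056 [ 0.42200613 -0.03140074] [0.50544318 0.05216175]
```

{"name": "servo_tool", "arguments": {"moves": [{"dp": [0.13,0.003,0],"delta_rot": [0,0,0],"fingers": 0},{"dp": [0.13,0.003,0],"delta_rot": [0,0,0],"fingers": 0},{"dp": [0.135,0.002,0.05],"delta_rot": [0,0,0],"fingers": 0},{"dp": [0,0,0.15],"delta_rot": [0,0,0],"fingers": 0},{"dp": [0,0,0.15],"delta_rot": [0,0,0],"fingers": 0}]}}

```text
clock: 5.0
position: [0.466, 0.0073, 0.1585]
ee_rot: [-0.001, 1.0, -0.001, 0.001]
contact_force: [-1.4, -0.5, -2.3]
width: 0.0204
gripper_force: 39.7
```

{"name": "servo_tool", "arguments": {"moves": [{"dp": [0,0,0],"delta_rot": [0,0,0],"fingers": 0},{"dp": [0,0,0],"delta_rot": [0,0,0],"fingers": 0}]}}

```text
clock: 5.2
position: [0.4642, 0.0079, 0.1591]
ee_rot: [-0.002, 1.0, -0.001, -0.001]
contact_force: [0.3, 0.1, -1.2]
width: 0.0204
gripper_force: 39.7
```

{"name": "servo_tool", "arguments": {"moves": [{"dp": [0.003,-0.005,0.03],"delta_rot": [0,0,0],"fingers": 0},{"dp": [0,0,0.03],"delta_rot": [0,0,0],"fingers": 0},{"dp": [0,0,0.02],"delta_rot": [0,0,0],"fingers": 0},{"dp": [0,0,0.01],"delta_rot": [0,0,0],"fingers": 0},{"dp": [0,0,0],"delta_rot": [0,0,0],"fingers": 0}]}}

```text
clock: 5.7
position: [0.4646, 0.0098, 0.1413]
ee_rot: [-0.001, 1.0, -0.0, -0.001]
contact_force: [-0.1, -0.6, -1.1]
width: 0.0204
gripper_force: 39.7
```

{"name": "servo_tool", "arguments": {"moves": [{"dp": [0,0,0.005],"delta_rot": [0,0,0],"fingers": 0},{"dp": [0,0,0.005],"delta_rot": [0,0,0],"fingers": 0},{"dp": [0,0,0],"delta_rot": [0,0,0],"fingers": 0}]}}

```text
clock: 6.0
position: [0.465, 0.0098, 0.1401]
ee_rot: [-0.001, 1.0, -0.0, -0.0]
contact_force: [-1.8, 1.0, 5.0]
width: 0.0205
gripper_force: 40.2
```

Contact on the rim, about 6 N. Release and back up.

{"name": "servo_tool", "arguments": {"moves": [{"dp": [0,0,0],"delta_rot": [0,0,0],"fingers": 0.3},{"dp": [0,0,0],"delta_rot": [0,0,0],"fingers": 0.45},{"dp": [0,0,0],"delta_rot": [0,0,0],"fingers": 0.7},{"dp": [0,0,0],"delta_rot": [0,0,0],"fingers": 0.8},{"dp": [0,0,-0.05],"delta_rot": [0,0,0],"fingers": 1}]}}

```text
clock: 6.5
position: [0.4638, 0.0098, 0.1486]
ee_rot: [-0.002, 1.0, -0.0, -0.002]
contact_force: [0.2, 0.4, -0.4]
width: 0.0797
gripper_force: 0.0
```

{"name": "servo_tool", "arguments": {"moves": [{"dp": [0,0,-0.1],"delta_rot": [0,0,0],"fingers": 1},{"dp": [0,0,-0.2],"delta_rot": [0,0,0],"fingers": 1},{"dp": [0,0,-0.1],"delta_rot": [0,0,0],"fingers": 1},{"dp": [0,0,0],"delta_rot": [0,0,0],"fingers": 1}]}}

```text
clock: 6.9
position: [0.4669, 0.0092, 0.2331]
ee_rot: [-0.001, 1.0, -0.0, 0.003]
contact_force: [-0.1, -0.5, -0.9]
width: 0.0854
gripper_force: 0.0
```

```bash
cat >> h.py <<'E'
def level(c0,zp,r,name):
    T,A,col,ok=look(name); rr=np.hypot(*(A[:,:2]-np.array(c0)).T); Q=A[ok&(rr<r)&(rr>.014)&(abs(A[:,2]-zp)<.006)]
    c=Q.mean(0); n=np.linalg.svd(Q-c,full_matrices=False)[2][2]; print('placed lid plate',len(Q),c.round(4),'tilt deg',np.degrees(np.arccos(abs(n[2]))).round(2),cv2.minAreaRect(Q[:,:2].astype(np.float32)))
E
python3 - <<'E'
from h import *
p,R,s=st(); print(s['clock'],p,s['contact_force'],s['width'])
level([.4638,.0104],.061,.05,'w4')
f=np.array([.6376,-.0929,.0586]); n=nrm(-.4,35)
plan(Rt(-.4,35),f+n*.137,6)
E
```

```text
6.9 [0.46687892 0.00920846 0.23307706] [-0.11768245 -0.52785312 -0.90548034] 0.08543076525980961
placed lid plate 12344 [0.4667 0.0112 0.0612] tilt deg 0.36 ((0.4638769328594208, 0.011109035462141037), (0.08296921104192734, 0.08406046032905579), 52.82273483276367)
dp [0.078, 0.085, 0.05] rot [-0.007, 1.013, 0.01]
dp [0.072, 0.085, 0.058] rot [-0.007, 1.013, 0.01]
dp [0.066, 0.085, 0.065] rot [-0.007, 1.013, 0.01]
dp [0.059, 0.084, 0.072] rot [-0.007, 1.013, 0.01]
dp [0.052, 0.084, 0.077] rot [-0.007, 1.013, 0.01]
dp [0.044, 0.084, 0.082] rot [-0.007, 1.013, 0.01]
dist 0.1507 angle 34.84
```

The wide lid is home and level (plate at 61.2 mm, tilt 0.4°). Next, the square lid.

{"name": "servo_tool", "arguments": {"moves": [{"dp": [0.078,0.085,0.05],"delta_rot": [-0.007,1,0.01],"fingers": 1},{"dp": [0.072,0.085,0.058],"delta_rot": [-0.007,1,0.01],"fingers": 1},{"dp": [0.066,0.085,0.065],"delta_rot": [-0.007,1,0.01],"fingers": 1},{"dp": [0.059,0.084,0.072],"delta_rot": [-0.007,1,0.01],"fingers": 1},{"dp": [0.052,0.084,0.077],"delta_rot": [-0.007,1,0.01],"fingers": 1}]}}

```text
clock: 7.45
position: [0.5417, -0.0758, 0.1774]
ee_rot: [0.001, 0.969, -0.003, 0.247]
contact_force: [1.6, 2.3, -1.3]
width: 0.0853
gripper_force: 0.0
```

{"name": "servo_tool", "arguments": {"moves": [{"dp": [0.044,0.084,0.082],"delta_rot": [-0.007,1,0.01],"fingers": 1},{"dp": [0,0,0],"delta_rot": [0,0.08,0],"fingers": 1},{"dp": [0,0,0],"delta_rot": [0,0,0],"fingers": 1}]}}

```text
clock: 7.75
position: [0.551, -0.0807, 0.1718]
ee_rot: [-0.006, 0.961, -0.001, 0.277]
contact_force: [0.2, 0.5, -0.8]
width: 0.0854
gripper_force: 0.0
```

Run:
```python
from h import *
p,R,s=st(); f=np.array([.6376,-.0929,.0586]); n=nrm(-.4,35)
print(s['clock'],p,f+n*.137-p,np.degrees((R.inv()*Rt(-.4,35)).as_rotvec()),s['contact_force'])
lidfit(f,-.4,'w5')
T,A,col,ok=look('w5b'); h=(A-f)@n; lat=np.linalg.norm(A-f-np.outer(h,n),axis=1)
Q=A[ok&(abs(h)<.003)&(lat<.062)&(col[:,0]-col[:,2]<45)]; M=Rt(-.4,35).as_matrix(); q=(Q-f)@M[:,:2]; print('plate rect',cv2.minAreaRect(q.astype(np.float32)))
```

```text
7.75 [ 0.55099526 -0.08065463  0.1718358 ] [ 0.00802669 -0.01169678 -0.00101197] [-8.09733711e-01  2.87662987e+00  2.74844880e-03] [ 0.22699616  0.45133055 -0.80299023]
n [-0.573 -0.     0.819] tilt 34.98 yaw 0.03 plate 18948 [ 0.6406 -0.0932  0.0605] knob 2021 0.0275 foot [ 0.6381 -0.0933  0.0588]
knob rect ((-0.0037665129639208317, 0.0004256861284375191), (0.0217506755143404, 0.021950457245111465), 89.59382629394531)
plate rect ((-0.004603210836648941, 0.0005213357508182526), (0.08221901208162308, 0.08993326127529144), 89.67198944091797)
```

View pics/w5.png

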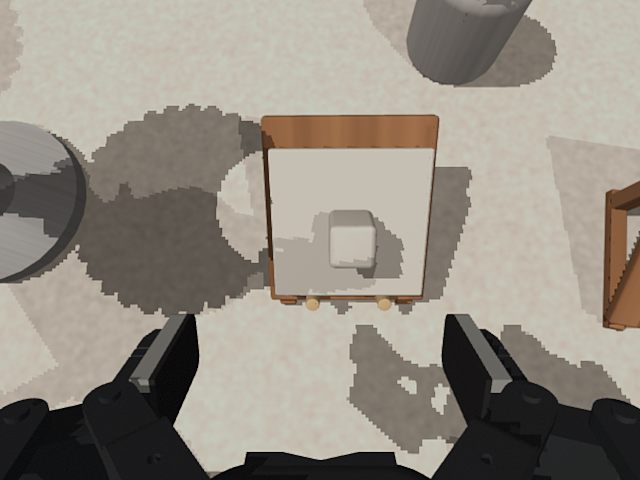

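The square lid's knob is at about (353,240), and the first row fell short by about 14 mm and 3°. I'll correct that from here, then go in.

Run:
```python
from h import *
f=np.array([.6380,-.0932,.0588]); n=nrm(0,35)
R,p=plan(Rt(0,35),f+n*.137,3)
```

```text
dp [0.009, 0.021, 0.009] rot [-0.033, 0.158, -0.011]
dp [0.008, 0.021, 0.01] rot [-0.033, 0.158, -0.011]
dp [0.009, 0.022, 0.01] rot [-0.033, 0.158, -0.011]
dist 0.0149 angle 2.79
```

{"name": "servo_tool", "arguments": {"moves": [{"dp": [0.009,0.021,0.009],"delta_rot": [-0.033,0.158,-0.011],"fingers": 1},{"dp": [0.008,0.021,0.01],"delta_rot": [-0.033,0.158,-0.011],"fingers": 1},{"dp": [0.009,0.022,0.01],"delta_rot": [-0.033,0.158,-0.011],"fingers": 1},{"dp": [0,0,0],"delta_rot": [0,0,0],"fingers": 1},{"dp": [0,0,0],"delta_rot": [0,0,0],"fingers": 1}]}}

```text
clock: 8.35
position: [0.5598, -0.0932, 0.1715]
ee_rot: [0.0, 0.954, 0.0, 0.301]
contact_force: [0.3, -0.4, -0.5]
width: 0.0856
gripper_force: 0.0
```

Run:
```python
from h import *
f=np.array([.6380,-.0932,.0588]); n=nrm(0,35); print(st()[0])
R,p=plan(Rt(0,35),f+n*.079,3)
```

```text
[ 0.55978677 -0.09318105  0.17147375]
dp [-0.001, 0.0, 0.097] rot [0.0, -0.004, 0.001]
dp [-0.001, 0.0, 0.097] rot [0.0, -0.004, 0.001]
dp [-0.001, 0.0, 0.097] rot [0.0, -0.004, 0.001]
dist 0.0582 angle 0.06
```

{"name": "servo_tool", "arguments": {"moves": [{"dp": [0,0,0.1],"delta_rot": [0,0,0],"fingers": 1},{"dp": [0,0,0.1],"delta_rot": [0,0,0],"fingers": 1},{"dp": [-0.003,0,0.06],"delta_rot": [0,0,0],"fingers": 1},{"dp": [0,0,0.03],"delta_rot": [0,0,0],"fingers": 1},{"dp": [0,0,0],"delta_rot": [0,0,0],"fingers": 0.6}]}}

```text
clock: 8.85
position: [0.5928, -0.0932, 0.1226]
ee_rot: [-0.0, 0.954, -0.0, 0.301]
contact_force: [-0.2, -0.0, -0.4]
width: 0.0733
gripper_force: 0.0
```

{"name": "servo_tool", "arguments": {"moves": [{"dp": [0,0,0],"delta_rot": [0,0,0],"fingers": 0.4},{"dp": [0,0,0],"delta_rot": [0,0,0],"fingers": 0.3},{"dp": [0,0,0],"delta_rot": [0,0,0],"fingers": 0.2},{"dp": [0,0,0],"delta_rot": [0,0,0],"fingers": 0.1},{"dp": [0,0,0],"delta_rot": [0,0,0],"fingers": 0}]}}

```text
clock: 9.35
position: [0.5923, -0.0939, 0.1239]
ee_rot: [0.0, 0.953, -0.0, 0.302]
contact_force: [-5.1, 0.7, 6.0]
width: 0.0212
gripper_force: 40.9
```

{"name": "servo_tool", "arguments": {"moves": [{"dp": [0,0,0],"delta_rot": [0,0,0],"fingers": 0},{"dp": [0,0,0],"delta_rot": [0,0,0],"fingers": 0},{"dp": [0,0,0],"delta_rot": [0,0,0],"fingers": 0}]}}

```text
clock: 9.65
position: [0.5924, -0.0938, 0.1239]
ee_rot: [0.0, 0.953, -0.0, 0.302]
contact_force: [-4.2, 0.9, 6.1]
width: 0.021
gripper_force: 40.9
```

{"name": "servo_tool", "arguments": {"moves": [{"dp": [0,0,-0.05],"delta_rot": [0,0,0],"fingers": 0},{"dp": [0,0,-0.1],"delta_rot": [0,0,0],"fingers": 0},{"dp": [0,0,-0.15],"delta_rot": [0,0,0],"fingers": 0},{"dp": [0,0,-0.15],"delta_rot": [0,0,0],"fingers": 0},{"dp": [0,0,0],"delta_rot": [0,0,0],"fingers": 0}]}}

```text
clock: 10.15
position: [0.5401, -0.0939, 0.1994]
ee_rot: [0.001, 0.953, 0.0, 0.303]
contact_force: [0.2, -1.1, -1.3]
width: 0.0212
gripper_force: 39.9
```

Run:
```python
from h import *
p,R,s=st(); print(s['clock'],p,s['contact_force'],s['width'])
held('w6')
plan(Rt(2,0),np.array([.365,-.2195,.24]),10)
```

```text
10.15 [ 0.54013588 -0.09389939  0.19942824] [ 0.23141564 -1.10661978 -1.33901659] 0.021230213062693543
held: pts 23734 plate z on axis 0.0796 pitch(about y),roll(about x) deg [0.23 0.08] extent x [-0.0407  0.0396] y [-0.0416  0.0392]
dp [-0.06, 0.063, -0.068] rot [0.013, -0.614, -0.034]
dp [-0.064, 0.063, -0.064] rot [0.013, -0.614, -0.034]
dp [-0.068, 0.062, -0.06] rot [0.013, -0.614, -0.034]
dp [-0.072, 0.062, -0.056] rot [0.013, -0.614, -0.034]
dp [-0.075, 0.062, -0.051] rot [0.013, -0.614, -0.034]
dp [-0.078, 0.061, -0.046] rot [0.013, -0.614, -0.034]
dp [-0.081, 0.061, -0.042] rot [0.013, -0.614, -0.034]
dp [-0.084, 0.061, -0.037] rot [0.013, -0.614, -0.034]
dp [-0.086, 0.06, -0.031] rot [0.013, -0.614, -0.034]
dp [-0.088, 0.06, -0.027] rot [0.013, -0.614, -0.034]
dist 0.2199 angle 35.25
```

{"name": "servo_tool", "arguments": {"moves": [{"dp": [-0.06,0.063,-0.068],"delta_rot": [0.013,-0.614,-0.034],"fingers": 0},{"dp": [-0.064,0.063,-0.064],"delta_rot": [0.013,-0.614,-0.034],"fingers": 0},{"dp": [-0.068,0.062,-0.06],"delta_rot": [0.013,-0.614,-0.034],"fingers": 0},{"dp": [-0.072,0.062,-0.056],"delta_rot": [0.013,-0.614,-0.034],"fingers": 0},{"dp": [-0.075,0.062,-0.051],"delta_rot": [0.013,-0.614,-0.034],"fingers": 0}]}}

```text
clock: 10.7
position: [0.4524, -0.1568, 0.2168]
ee_rot: [-0.001, 0.989, 0.009, 0.15]
contact_force: [-0.5, 0.2, -0.8]
width: 0.0211
gripper_force: 39.8
```

{"name": "servo_tool", "arguments": {"moves": [{"dp": [-0.078,0.061,-0.046],"delta_rot": [0.013,-0.614,-0.034],"fingers": 0},{"dp": [-0.081,0.061,-0.042],"delta_rot": [0.013,-0.614,-0.034],"fingers": 0},{"dp": [-0.084,0.061,-0.037],"delta_rot": [0.013,-0.614,-0.034],"fingers": 0},{"dp": [-0.086,0.06,-0.031],"delta_rot": [0.013,-0.614,-0.034],"fingers": 0},{"dp": [-0.088,0.06,-0.027],"delta_rot": [0.013,-0.614,-0.034],"fingers": 0}]}}

```text
clock: 11.2
position: [0.3654, -0.2196, 0.2379]
ee_rot: [-0.002, 1.0, 0.018, -0.002]
contact_force: [-0.5, 0.5, -1.6]
width: 0.0213
gripper_force: 39.8
```

{"name": "servo_tool", "arguments": {"moves": [{"dp": [0,0,0],"delta_rot": [0,0,0],"fingers": 0},{"dp": [0,0,0],"delta_rot": [0,0,0],"fingers": 0}]}}

```text
clock: 11.4
position: [0.3662, -0.2191, 0.2379]
ee_rot: [-0.002, 1.0, 0.017, -0.001]
contact_force: [-0.1, 0.8, -0.7]
width: 0.0211
gripper_force: 39.8
```

Run:
```python
from h import *
p,R,s=st(); print(s['clock'],p,np.degrees((R.inv()*Rt(2,0)).as_rotvec()),s['contact_force'],s['width'])
held('w7'); pot([.4495,-.2195],.066,.04,'w7b',True)
```

```text
11.4 [ 0.36618984 -0.21908073  0.23788391] [-0.25706727  0.08009244 -0.0282613 ] [-0.07541611  0.82278127 -0.68632594] 0.02106183572001669
held: pts 23747 plate z on axis 0.0798 pitch(about y),roll(about x) deg [0.2  0.05] extent x [-0.0408  0.0395] y [-0.0416  0.0392]
((0.44917893409729004, -0.21980604529380798), (0.08146438747644424, 0.08234643936157227), 2.3849518299102783)
pot pts 5973 z 0.0662 [ 0.40712403 -0.26241672] [ 0.49101422 -0.17720916]
```

View pics/w7.png

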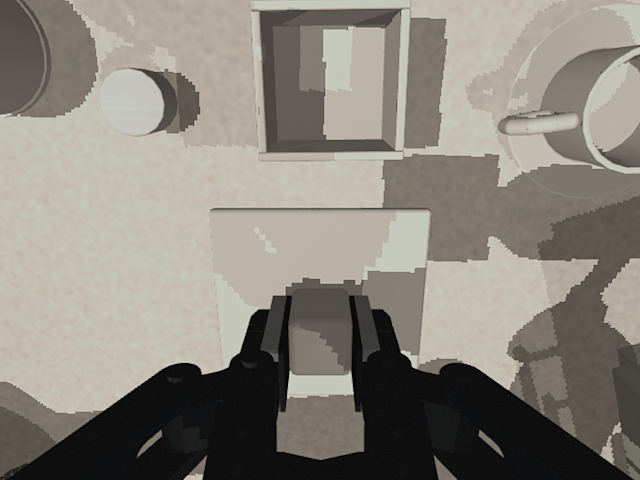

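The square pot's mouth (centre about (332,80)) is nearly parallel to the held lid (plate about (320,290)); offset 83.5 mm ahead and 4.8 mm in y.

{"name": "servo_tool", "arguments": {"moves": [{"dp": [0.14,0.008,0],"delta_rot": [0,0,0],"fingers": 0},{"dp": [0.14,0.008,0],"delta_rot": [0,0,0],"fingers": 0},{"dp": [0.138,0.008,0.05],"delta_rot": [0,0,0],"fingers": 0},{"dp": [0,0,0.15],"delta_rot": [0,0,0],"fingers": 0},{"dp": [0,0,0.14],"delta_rot": [0,0,0],"fingers": 0}]}}

```text
clock: 12.0
position: [0.4504, -0.2204, 0.1699]
ee_rot: [-0.001, 1.0, 0.018, -0.0]
contact_force: [-0.0, 0.1, -0.7]
width: 0.0214
gripper_force: 39.9
```

{"name": "servo_tool", "arguments": {"moves": [{"dp": [0,0,0],"delta_rot": [0,0,0],"fingers": 0},{"dp": [0,0,0],"delta_rot": [0,0,0],"fingers": 0}]}}

```text
clock: 12.2
position: [0.4491, -0.2206, 0.1706]
ee_rot: [-0.002, 1.0, 0.018, -0.001]
contact_force: [-0.0, 0.1, -0.7]
width: 0.021
gripper_force: 39.7
```

Needs +0.7 mm in x, and 19.7 mm down to home.

{"name": "servo_tool", "arguments": {"moves": [{"dp": [0.003,0.002,0.03],"delta_rot": [0,0,0],"fingers": 0},{"dp": [0,0,0.03],"delta_rot": [0,0,0],"fingers": 0},{"dp": [0,0,0.02],"delta_rot": [0,0,0],"fingers": 0},{"dp": [0,0,0.01],"delta_rot": [0,0,0],"fingers": 0},{"dp": [0,0,0],"delta_rot": [0,0,0],"fingers": 0}]}}

```text
clock: 12.7
position: [0.4494, -0.2215, 0.1527]
ee_rot: [-0.001, 1.0, 0.017, -0.001]
contact_force: [-0.2, -0.1, -1.4]
width: 0.0212
gripper_force: 39.8
```

{"name": "servo_tool", "arguments": {"moves": [{"dp": [0,0,0.005],"delta_rot": [0,0,0],"fingers": 0},{"dp": [0,0,0.003],"delta_rot": [0,0,0],"fingers": 0},{"dp": [0,0,0],"delta_rot": [0,0,0],"fingers": 0}]}}

```text
clock: 13.0
position: [0.4496, -0.2215, 0.1513]
ee_rot: [-0.001, 1.0, 0.017, -0.001]
contact_force: [-0.5, 0.4, -1.3]
width: 0.0213
gripper_force: 39.8
```

{"name": "servo_tool", "arguments": {"moves": [{"dp": [0,0,0.004],"delta_rot": [0,0,0],"fingers": 0},{"dp": [0,0,0.003],"delta_rot": [0,0,0],"fingers": 0},{"dp": [0,0,0],"delta_rot": [0,0,0],"fingers": 0}]}}

```text
clock: 13.3
position: [0.4495, -0.2215, 0.151]
ee_rot: [-0.001, 1.0, 0.017, -0.001]
contact_force: [-2.2, 1.8, 8.0]
width: 0.0216
gripper_force: 40.9
```

Seated, with about 9 N on the rim. Release.

{"name": "servo_tool", "arguments": {"moves": [{"dp": [0,0,0],"delta_rot": [0,0,0],"fingers": 0.3},{"dp": [0,0,0],"delta_rot": [0,0,0],"fingers": 0.45},{"dp": [0,0,0],"delta_rot": [0,0,0],"fingers": 0.7},{"dp": [0,0,0],"delta_rot": [0,0,0],"fingers": 0.8},{"dp": [0,0,-0.05],"delta_rot": [0,0,0],"fingers": 1}]}}

```text
clock: 13.8
position: [0.4488, -0.221, 0.159]
ee_rot: [-0.002, 1.0, 0.017, -0.002]
contact_force: [-0.2, 0.1, 0.1]
width: 0.0798
gripper_force: 0.0
```

{"name": "servo_tool", "arguments": {"moves": [{"dp": [0,0,-0.1],"delta_rot": [0,0,0],"fingers": 1},{"dp": [0,0,-0.2],"delta_rot": [0,0,0],"fingers": 1},{"dp": [0,0,-0.15],"delta_rot": [0,0,0],"fingers": 1},{"dp": [0,0,0],"delta_rot": [0,0,0],"fingers": 1}]}}

```text
clock: 14.2
position: [0.4519, -0.2231, 0.2549]
ee_rot: [0.002, 1.0, 0.017, 0.003]
contact_force: [-0.4, -0.5, -0.7]
width: 0.085
gripper_force: 0.0
```

Run:
```python
from h import *
p,R,s=st(); print(s['clock'],p,s['contact_force'],s['width'])
level([.4492,-.2198],.0712,.065,'w8')
f=np.array([.5672,.2780,.0505]); n=nrm(6.4,35)
w=np.array([.40,.10,.26]); R,p=plan(Rt(4,0),w,8); print()
plan(Rt(6.4,35),f+n*.137,8,R,p)
```

```text
14.2 [ 0.45191166 -0.22308957  0.25488809] [-0.38173138 -0.46304512 -0.71592454] 0.08498327974638252
placed lid plate 14442 [ 0.4524 -0.2201  0.0711] tilt deg 0.53 ((0.4488258361816406, -0.22017887234687805), (0.08395693451166153, 0.08273380994796753), 2.5717275142669678)
dp [-0.025, -0.202, -0.005] rot [0.002, -0.003, -0.044]
dp [-0.024, -0.203, -0.005] rot [0.002, -0.003, -0.044]
dp [-0.023, -0.203, -0.005] rot [0.002, -0.003, -0.044]
dp [-0.022, -0.203, -0.005] rot [0.002, -0.003, -0.044]
dp [-0.021, -0.203, -0.005] rot [0.002, -0.003, -0.044]
dp [-0.02, -0.203, -0.005] rot [0.002, -0.003, -0.044]
dp [-0.019, -0.203, -0.004] rot [0.002, -0.003, -0.044]
dp [-0.019, -0.202, -0.005] rot [0.002, -0.003, -0.044]
dist 0.3264 angle 2.02

dp [0.063, -0.102, 0.061] rot [0.016, 0.763, -0.051]
dp [0.059, -0.101, 0.066] rot [0.016, 0.763, -0.051]
dp [0.054, -0.101, 0.07] rot [0.016, 0.763, -0.051]
dp [0.049, -0.1, 0.074] rot [0.016, 0.763, -0.051]
dp [0.044, -0.1, 0.078] rot [0.016, 0.763, -0.051]
dp [0.038, -0.1, 0.081] rot [0.016, 0.763, -0.051]
dp [0.032, -0.1, 0.084] rot [0.016, 0.763, -0.051]
dp [0.026, -0.099, 0.086] rot [0.016, 0.763, -0.051]
dist 0.2147 angle 35.07
```

Square lid is home (plate 71.1 mm, yaw matches the pot). Now to the narrow lid, keeping on the robot's side of the lamp.

{"name": "servo_tool", "arguments": {"moves": [{"dp": [-0.03,-0.2,-0.005],"delta_rot": [0.002,-0.003,-0.044],"fingers": 1},{"dp": [-0.03,-0.2,-0.005],"delta_rot": [0.002,-0.003,-0.044],"fingers": 1},{"dp": [-0.03,-0.2,-0.005],"delta_rot": [0.002,-0.003,-0.044],"fingers": 1},{"dp": [-0.02,-0.2,-0.005],"delta_rot": [0.002,-0.003,-0.044],"fingers": 1},{"dp": [-0.02,-0.2,-0.005],"delta_rot": [0.002,-0.003,-0.044],"fingers": 1}]}}

```text
clock: 14.75
position: [0.4138, -0.0215, 0.2545]
ee_rot: [-0.002, 1.0, 0.028, -0.003]
contact_force: [0.4, -0.0, -0.4]
width: 0.0852
gripper_force: 0.0
```

{"name": "servo_tool", "arguments": {"moves": [{"dp": [-0.02,-0.2,-0.005],"delta_rot": [0.002,-0.003,-0.044],"fingers": 1},{"dp": [-0.02,-0.2,-0.005],"delta_rot": [0.002,-0.003,-0.044],"fingers": 1},{"dp": [-0.02,-0.2,-0.005],"delta_rot": [0.002,-0.003,-0.044],"fingers": 1},{"dp": [0,-0.2,0],"delta_rot": [0,0,0],"fingers": 1},{"dp": [0,-0.1,0],"delta_rot": [0,0,0],"fingers": 1}]}}

```text
clock: 15.25
position: [0.3902, 0.1583, 0.2583]
ee_rot: [-0.002, 0.999, 0.036, -0.003]
contact_force: [0.1, 0.3, 0.1]
width: 0.0855
gripper_force: 0.0
```

Run:
```python
from h import *
print(st()[0])
f=np.array([.5672,.2780,.0505]); n=nrm(6.4,35)
plan(Rt(6.4,35),f+n*.137,9)
```

```text
[0.39024384 0.15831146 0.25826603]
dp [0.06, -0.057, 0.053] rot [0.008, 0.686, -0.044]
dp [0.056, -0.057, 0.057] rot [0.008, 0.686, -0.044]
dp [0.052, -0.057, 0.061] rot [0.008, 0.686, -0.044]
dp [0.048, -0.056, 0.064] rot [0.008, 0.686, -0.044]
dp [0.044, -0.056, 0.067] rot [0.008, 0.686, -0.044]
dp [0.039, -0.056, 0.07] rot [0.008, 0.686, -0.044]
dp [0.035, -0.056, 0.073] rot [0.008, 0.686, -0.044]
dp [0.03, -0.056, 0.075] rot [0.008, 0.686, -0.044]
dp [0.025, -0.055, 0.078] rot [0.008, 0.686, -0.044]
dist 0.1767 angle 35.43
```

{"name": "servo_tool", "arguments": {"moves": [{"dp": [0.06,-0.057,0.053],"delta_rot": [0.008,0.686,-0.044],"fingers": 1},{"dp": [0.056,-0.057,0.057],"delta_rot": [0.008,0.686,-0.044],"fingers": 1},{"dp": [0.052,-0.057,0.061],"delta_rot": [0.008,0.686,-0.044],"fingers": 1},{"dp": [0.048,-0.056,0.064],"delta_rot": [0.008,0.686,-0.044],"fingers": 1},{"dp": [0.044,-0.056,0.067],"delta_rot": [0.008,0.686,-0.044],"fingers": 1}]}}

```text
clock: 15.75
position: [0.4462, 0.2176, 0.2048]
ee_rot: [-0.01, 0.985, 0.045, 0.168]
contact_force: [-0.3, -0.9, -1.1]
width: 0.0852
gripper_force: 0.0
```

{"name": "servo_tool", "arguments": {"moves": [{"dp": [0.039,-0.056,0.07],"delta_rot": [0.008,0.686,-0.044],"fingers": 1},{"dp": [0.035,-0.056,0.073],"delta_rot": [0.008,0.686,-0.044],"fingers": 1},{"dp": [0.03,-0.056,0.075],"delta_rot": [0.008,0.686,-0.044],"fingers": 1},{"dp": [0.025,-0.055,0.078],"delta_rot": [0.008,0.686,-0.044],"fingers": 1},{"dp": [0,0,0],"delta_rot": [0,0,0],"fingers": 1}]}}

```text
clock: 16.25
position: [0.4869, 0.2607, 0.1651]
ee_rot: [-0.012, 0.956, 0.053, 0.289]
contact_force: [-0.5, -0.2, 0.1]
width: 0.0854
gripper_force: 0.0
```

{"name": "servo_tool", "arguments": {"moves": [{"dp": [0,0,0],"delta_rot": [0,0,0],"fingers": 1},{"dp": [0,0,0],"delta_rot": [0,0,0],"fingers": 1}]}}

```text
clock: 16.45
position: [0.4883, 0.2604, 0.1681]
ee_rot: [-0.013, 0.955, 0.05, 0.291]
contact_force: [-1.5, -0.5, 0.2]
width: 0.0854
gripper_force: 0.0
```

Run:
```python
from h import *
p,R,s=st(); f=np.array([.5672,.2780,.0505]); n=nrm(6.4,35)
print(s['clock'],p,f+n*.137-p,np.degrees((R.inv()*Rt(6.4,35)).as_rotvec()),s['contact_force'])
lidfit(f,6.4,'w9')
```

```text
16.45 [0.4883471  0.26037861 0.16809144] [ 0.00076265  0.00886217 -0.00536761] [ 0.49679437  1.14532479 -0.26370319] [-1.49847171 -0.50485838  0.21454807]
n [-0.569 -0.067  0.82 ] tilt 34.93 yaw 6.73 plate 8209 [0.5682 0.2784 0.0518] knob 1491 0.0276 foot [0.5666 0.2783 0.0507]
knob rect ((-0.0029523815028369427, 3.2512471079826355e-06), (0.020971138030290604, 0.021091507747769356), 42.27904510498047)
```

View pics/w9.png

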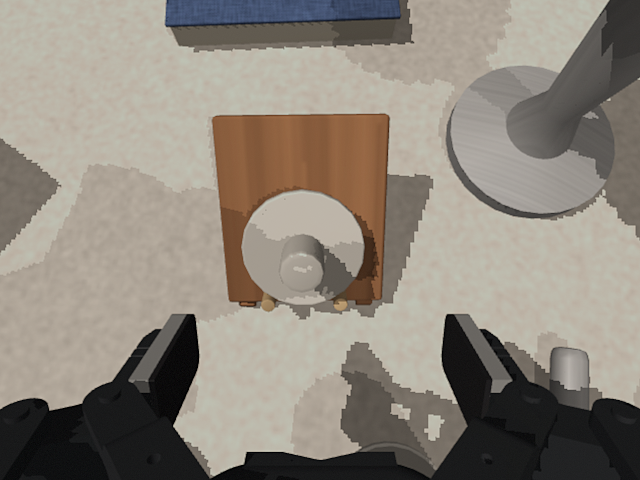

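The narrow lid's knob is at (302,270), about 9 mm to one side; correct, then go in.

Run:
```python
from h import *
f=np.array([.5667,.2783,.0507]); n=nrm(6.6,35)
plan(Rt(6.6,35),f+n*.137,3)
```

```text
dp [-0.004, -0.015, 0.008] rot [0.035, 0.064, -0.026]
dp [-0.004, -0.015, 0.009] rot [0.035, 0.064, -0.026]
dp [-0.003, -0.014, 0.008] rot [0.035, 0.064, -0.026]
dist 0.0104 angle 1.33
```

{"name": "servo_tool", "arguments": {"moves": [{"dp": [-0.004,-0.015,0.008],"delta_rot": [0.035,0.064,-0.026],"fingers": 1},{"dp": [-0.004,-0.015,0.009],"delta_rot": [0.035,0.064,-0.026],"fingers": 1},{"dp": [-0.003,-0.014,0.008],"delta_rot": [0.035,0.064,-0.026],"fingers": 1},{"dp": [0,0,0],"delta_rot": [0,0,0],"fingers": 1},{"dp": [0,0,0],"delta_rot": [0,0,0],"fingers": 1}]}}

```text
clock: 17.0
position: [0.4889, 0.2692, 0.1634]
ee_rot: [-0.017, 0.952, 0.055, 0.3]
contact_force: [-0.1, -0.4, 0.1]
width: 0.0857
gripper_force: 0.0
```

Run:
```python
from h import *
f=np.array([.5667,.2783,.0507]); n=nrm(6.6,35); print(st()[0])
plan(Rt(6.6,35),f+n*.080,3)
```

```text
[0.48889118 0.2691888  0.16340435]
dp [-0.001, -0.0, 0.095] rot [-0.002, 0.003, 0.003]
dp [-0.001, -0.0, 0.096] rot [-0.002, 0.003, 0.003]
dp [-0.0, -0.0, 0.095] rot [-0.002, 0.003, 0.003]
dist 0.0573 angle 0.08
```

{"name": "servo_tool", "arguments": {"moves": [{"dp": [0,0,0.1],"delta_rot": [0,0,0],"fingers": 1},{"dp": [0,0,0.1],"delta_rot": [0,0,0],"fingers": 1},{"dp": [-0.002,0,0.06],"delta_rot": [0,0,0],"fingers": 1},{"dp": [0,0,0.026],"delta_rot": [0,0,0],"fingers": 1},{"dp": [0,0,0],"delta_rot": [0,0,0],"fingers": 0.6}]}}

```text
clock: 17.5
position: [0.5272, 0.2701, 0.1273]
ee_rot: [-0.02, 0.956, 0.059, 0.288]
contact_force: [-0.2, 0.1, -0.1]
width: 0.0733
gripper_force: 0.0
```

{"name": "servo_tool", "arguments": {"moves": [{"dp": [0,0,0],"delta_rot": [0,0,0],"fingers": 0.4},{"dp": [0,0,0],"delta_rot": [0,0,0],"fingers": 0.3},{"dp": [0,0,0],"delta_rot": [0,0,0],"fingers": 0.2},{"dp": [0,0,0],"delta_rot": [0,0,0],"fingers": 0.1},{"dp": [0,0,0],"delta_rot": [0,0,0],"fingers": 0}]}}

```text
clock: 18.0
position: [0.5269, 0.2707, 0.1284]
ee_rot: [-0.021, 0.955, 0.059, 0.289]
contact_force: [-2.0, 1.4, 4.1]
width: 0.0194
gripper_force: 39.0
```

{"name": "servo_tool", "arguments": {"moves": [{"dp": [0,0,0],"delta_rot": [0,0,0],"fingers": 0},{"dp": [0,0,0],"delta_rot": [0,0,0],"fingers": 0},{"dp": [0,0,0],"delta_rot": [0,0,0],"fingers": 0}]}}

```text
clock: 18.3
position: [0.5269, 0.2707, 0.1284]
ee_rot: [-0.021, 0.955, 0.059, 0.289]
contact_force: [-3.7, 0.8, 5.5]
width: 0.0196
gripper_force: 39.3
```

The TCP stopped about 12 mm off its target and the jaw is narrower than the knob, so something limited the move. I'll check the joints and the lid before lifting.

Run:
```python
from h import *
p,R,s=st(); f=np.array([.5667,.2783,.0507]); n=nrm(6.6,35)
print(s['qpos'].round(3) if hasattr(s['qpos'],'round') else s['qpos'],s['contact_force'],s['moment'])
print('foot in tool',R.inv().apply(f-p),np.degrees((R.inv()*Rt(6.6,35)).as_rotvec()))
held('w10')
T,A,c,ok=look('w10b'); h=(A-f)@n
Q=A[ok&(abs(h)<.004)&(np.linalg.norm(A-f,axis=1)<.05)&(c[:,0]-c[:,2]<45)]; q=(Q-f)@Rt(6.6,35).as_matrix()[:,:2]; print(len(q),q.min(0),q.max(0),cv2.minEnclosingCircle(q.astype(np.float32)))
```

```text
[ 0.44   0.34   2.094 -0.878  0.219  2.704] [-3.70367752  0.75063614  5.52453296] [0.08197658 0.29108797 0.05955496]
foot in tool [-0.00946986 -0.00209876  0.08703239] [-0.60987995  1.30703434  0.28631231]
held: pts 7220 plate z on axis 0.0864 pitch(about y),roll(about x) deg [-0.16  0.4 ] extent x [-0.0124  0.0222] y [-0.0329  0.03  ]
7568 [-0.0331237  -0.03193847] [0.03248286 0.03332158] ((-0.0006223901873454452, 0.0007206090376712382), 0.03335936740040779)
```

View pics/w10.png

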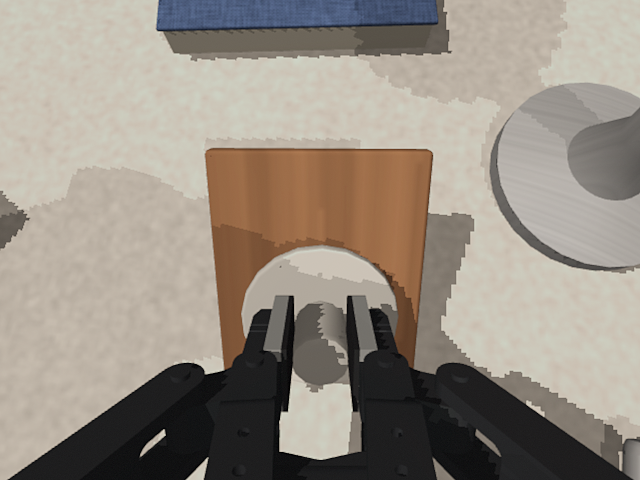

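The lid hasn't moved, but joint 6 hit its limit (2.70), so the jaw only caught the knob's edge. I'll release, back off, and turn the tool 45° about its axis, which a round knob allows and which swings the camera away from the lamp.

{"name": "servo_tool", "arguments": {"moves": [{"dp": [0,0,0],"delta_rot": [0,0,0],"fingers": 0.3},{"dp": [0,0,0],"delta_rot": [0,0,0],"fingers": 0.5},{"dp": [0,0,0],"delta_rot": [0,0,0],"fingers": 0.8},{"dp": [0,0,0],"delta_rot": [0,0,0],"fingers": 1},{"dp": [0,0,-0.05],"delta_rot": [0,0,0],"fingers": 1}]}}

```text
clock: 18.9
position: [0.5215, 0.2693, 0.135]
ee_rot: [-0.02, 0.956, 0.059, 0.288]
contact_force: [-1.6, 0.1, -1.1]
width: 0.0819
gripper_force: 0.0
```

{"name": "servo_tool", "arguments": {"moves": [{"dp": [0,0,-0.1],"delta_rot": [0,0,0],"fingers": 1},{"dp": [0,0,-0.1],"delta_rot": [0,0,0],"fingers": 1},{"dp": [0,0,-0.05],"delta_rot": [0,0,0],"fingers": 1},{"dp": [0,0,0],"delta_rot": [0,0,-1],"fingers": 1},{"dp": [0,0,0],"delta_rot": [0,0,-1],"fingers": 1}]}}

```text
clock: 19.4
position: [0.4939, 0.2659, 0.1782]
ee_rot: [0.009, 0.944, 0.156, 0.289]
contact_force: [0.1, -0.2, -0.7]
width: 0.0856
gripper_force: 0.0
```

```bash
cat >> h.py <<'E'
def Rz(yaw,tilt,spin): return Rt(yaw,tilt)*Ro.from_rotvec([0,0,np.radians(spin)])
E
python3 - <<'E'
from h import *
p,R,s=st(); f=np.array([.5667,.2783,.0507]); n=nrm(6.6,35)
print(s['clock'],p,s['qpos'].round(3),s['contact_force'])
lidfit(f,6.6,'w11')
plan(Rz(6.6,35,-45),f+n*.137,8)
E
```

```text
19.4 [0.4938682  0.26587645 0.17823746] [ 0.464  0.222  2.093 -0.613  0.319  2.244] [ 0.05333534 -0.19057516 -0.67048784]
n [-0.568 -0.067  0.82 ] tilt 34.9 yaw 6.73 plate 7546 [0.5685 0.2787 0.0521] knob 1370 0.0276 foot [0.5668 0.2783 0.0508]
knob rect ((-0.0030217133462429047, 0.0002742009237408638), (0.021077852696180344, 0.02068425342440605), 73.55528259277344)
dp [-0.007, -0.004, 0.006] rot [-0.025, 0.021, -0.717]
dp [-0.007, -0.005, 0.006] rot [-0.025, 0.021, -0.717]
dp [-0.006, -0.005, 0.006] rot [-0.025, 0.021, -0.717]
dp [-0.006, -0.005, 0.006] rot [-0.025, 0.021, -0.717]
dp [-0.006, -0.006, 0.006] rot [-0.025, 0.021, -0.717]
dp [-0.005, -0.006, 0.006] rot [-0.025, 0.021, -0.717]
dp [-0.005, -0.007, 0.006] rot [-0.025, 0.021, -0.717]
dp [-0.004, -0.007, 0.007] rot [-0.025, 0.021, -0.717]
dist 0.0163 angle 32.91
```

The lid is unmoved, and joint 6 falls with the turn.

{"name": "servo_tool", "arguments": {"moves": [{"dp": [-0.007,-0.004,0.006],"delta_rot": [-0.025,0.021,-0.717],"fingers": 1},{"dp": [-0.007,-0.005,0.006],"delta_rot": [-0.025,0.021,-0.717],"fingers": 1},{"dp": [-0.006,-0.005,0.006],"delta_rot": [-0.025,0.021,-0.717],"fingers": 1},{"dp": [-0.006,-0.005,0.006],"delta_rot": [-0.025,0.021,-0.717],"fingers": 1},{"dp": [-0.006,-0.006,0.006],"delta_rot": [-0.025,0.021,-0.717],"fingers": 1}]}}

```text
clock: 19.95
position: [0.4906, 0.268, 0.1681]
ee_rot: [0.065, 0.9, 0.319, 0.289]
contact_force: [-0.5, 0.1, 0.1]
width: 0.0858
gripper_force: 0.0
```

{"name": "servo_tool", "arguments": {"moves": [{"dp": [-0.005,-0.006,0.006],"delta_rot": [-0.025,0.021,-0.717],"fingers": 1},{"dp": [-0.005,-0.007,0.006],"delta_rot": [-0.025,0.021,-0.717],"fingers": 1},{"dp": [-0.004,-0.007,0.007],"delta_rot": [-0.025,0.021,-0.717],"fingers": 1},{"dp": [0,0,0],"delta_rot": [0,0,0],"fingers": 1},{"dp": [0,0,0],"delta_rot": [0,0,0],"fingers": 1}]}}

```text
clock: 20.45
position: [0.4888, 0.2694, 0.1625]
ee_rot: [0.098, 0.861, 0.411, 0.284]
contact_force: [-0.9, 0.3, -0.2]
width: 0.0852
gripper_force: 0.0
```

Run:
```python
from h import *
p,R,s=st(); f=np.array([.5667,.2783,.0507]); n=nrm(6.7,35)
print(s['clock'],p,s['qpos'].round(3))
plan(Rz(6.7,35,-45),f+n*.110,3)
```

```text
20.45 [0.48882673 0.269437   0.16250903] [ 0.489  0.248  2.129 -0.854  0.281  1.939]
dp [-0.0, 0.0, 0.044] rot [0.002, 0.004, -0.035]
dp [-0.0, 0.001, 0.044] rot [0.002, 0.004, -0.035]
dp [-0.001, 0.0, 0.045] rot [0.002, 0.004, -0.035]
dist 0.0265 angle 0.6
```

{"name": "servo_tool", "arguments": {"moves": [{"dp": [0,0,0.044],"delta_rot": [0.002,0.004,-0.035],"fingers": 1},{"dp": [0,0,0.044],"delta_rot": [0.002,0.004,-0.035],"fingers": 1},{"dp": [0,0,0.045],"delta_rot": [0.002,0.004,-0.035],"fingers": 1},{"dp": [0,0,0],"delta_rot": [0,0,0],"fingers": 1}]}}

```text
clock: 20.85
position: [0.5043, 0.2711, 0.1402]
ee_rot: [0.099, 0.858, 0.416, 0.284]
contact_force: [0.6, -0.6, 0.2]
width: 0.0854
gripper_force: 0.0
```

Run:
```python
from h import *
p,R,s=st(); f=np.array([.5667,.2783,.0507]); n=nrm(6.7,35)
print(s['clock'],p,s['qpos'].round(3))
plan(Rz(6.7,35,-45),f+n*.080,3)
```

```text
20.85 [0.50427058 0.27108646 0.1401555 ] [ 0.474  0.302  2.13  -1.006  0.24   2.074]
dp [0.0, 0.0, 0.049] rot [-0.001, 0.002, 0.004]
dp [0.0, 0.001, 0.049] rot [-0.001, 0.002, 0.004]
dp [0.0, 0.0, 0.049] rot [-0.001, 0.002, 0.004]
dist 0.0293 angle 0.08
```

Joint 4 is nearing its lower limit (-1.18), so I'll grasp 5 mm higher on the knob and tilt 1° less.

Run:
```python
from h import *
f=np.array([.5667,.2783,.0507]); n=nrm(6.7,34)
plan(Rz(6.7,34,-45),f+nrm(6.7,35)*.015+n*.070,4)
```

```text
dp [0.001, 0.001, 0.03] rot [0.03, -0.029, 0.003]
dp [0.001, 0.002, 0.031] rot [0.03, -0.029, 0.003]
dp [0.002, 0.001, 0.03] rot [0.03, -0.029, 0.003]
dp [0.001, 0.002, 0.031] rot [0.03, -0.029, 0.003]
dist 0.0244 angle 0.96
```

{"name": "servo_tool", "arguments": {"moves": [{"dp": [0.001,0.001,0.03],"delta_rot": [0.03,-0.029,0.003],"fingers": 1},{"dp": [0.001,0.002,0.031],"delta_rot": [0.03,-0.029,0.003],"fingers": 1},{"dp": [0.002,0.001,0.03],"delta_rot": [0.03,-0.029,0.003],"fingers": 1},{"dp": [0.001,0.002,0.031],"delta_rot": [0.03,-0.029,0.003],"fingers": 1},{"dp": [0,0,0],"delta_rot": [0,0,0],"fingers": 1}]}}

```text
clock: 21.35
position: [0.5195, 0.2729, 0.121]
ee_rot: [0.096, 0.86, 0.417, 0.276]
contact_force: [0.2, 0.1, 0.3]
width: 0.0853
gripper_force: 0.0
```

Run:
```python
from h import *
p,R,s=st(); f=np.array([.5667,.2783,.0507])
print(s['clock'],p,s['qpos'].round(3),'foot in tool',R.inv().apply(f-p),'err',np.degrees((R.inv()*Rz(6.7,34,-45)).as_rotvec()),s['contact_force'])
```

```text
21.35 [0.51951074 0.27285213 0.12103638] [ 0.458  0.349  2.114 -1.038  0.219  2.099] foot in tool [-6.98921901e-05  9.42546542e-05  8.48746005e-02] err [ 0.00544606 -0.02558773  0.05262918] [0.19888441 0.05424189 0.31879771]
```

Centred on the knob to 0.1 mm. Close.

{"name": "servo_tool", "arguments": {"moves": [{"dp": [0,0,0],"delta_rot": [0,0,0],"fingers": 0.5},{"dp": [0,0,0],"delta_rot": [0,0,0],"fingers": 0.4},{"dp": [0,0,0],"delta_rot": [0,0,0],"fingers": 0.3},{"dp": [0,0,0],"delta_rot": [0,0,0],"fingers": 0.2},{"dp": [0,0,0],"delta_rot": [0,0,0],"fingers": 0}]}}

```text
clock: 21.85
position: [0.5189, 0.2729, 0.122]
ee_rot: [0.096, 0.86, 0.417, 0.277]
contact_force: [-1.9, -1.3, 2.5]
width: 0.0197
gripper_force: 38.9
```

{"name": "servo_tool", "arguments": {"moves": [{"dp": [0,0,0],"delta_rot": [0,0,0],"fingers": 0},{"dp": [0,0,0],"delta_rot": [0,0,0],"fingers": 0},{"dp": [0,0,0],"delta_rot": [0,0,0],"fingers": 0}]}}

```text
clock: 22.15
position: [0.5189, 0.2729, 0.122]
ee_rot: [0.096, 0.86, 0.417, 0.277]
contact_force: [-4.0, 0.5, 5.5]
width: 0.0202
gripper_force: 39.1
```

{"name": "servo_tool", "arguments": {"moves": [{"dp": [0,0,-0.05],"delta_rot": [0,0,0],"fingers": 0},{"dp": [0,0,-0.1],"delta_rot": [0,0,0],"fingers": 0},{"dp": [0,0,-0.15],"delta_rot": [0,0,0],"fingers": 0},{"dp": [0,0,-0.15],"delta_rot": [0,0,0],"fingers": 0},{"dp": [0,0,0],"delta_rot": [0,0,0],"fingers": 0}]}}

```text
clock: 22.65
position: [0.4685, 0.2673, 0.1989]
ee_rot: [0.096, 0.86, 0.417, 0.279]
contact_force: [-0.7, 0.6, -0.4]
width: 0.0197
gripper_force: 39.3
```

```bash
sed -i 's/T\[:,2\]>.066)&(T\[:,2\]<.09)/T[:,2]>.070)\&(T[:,2]<.096)/' h.py
python3 - <<'E'
from h import *
p,R,s=st(); print(s['clock'],p,s['qpos'].round(3),s['contact_force'],s['width'])
held('w12')
plan(Rz(6.7,0,-45),np.array([.35,.215,.25]),10)
E
```

```text
22.65 [0.46848021 0.26733287 0.19888753] [ 0.504  0.166  2.106 -0.62   0.37   1.698] [-0.66516011  0.60311568 -0.40322759] 0.0196632842778417
held: pts 9717 plate z on axis 0.0861 pitch(about y),roll(about x) deg [-0.27 -0.6 ] extent x [-0.0328  0.0311] y [-0.0322  0.031 ]
dp [-0.039, -0.013, -0.057] rot [0.421, -0.423, 0.001]
dp [-0.042, -0.015, -0.054] rot [0.421, -0.423, 0.001]
dp [-0.044, -0.017, -0.052] rot [0.421, -0.423, 0.001]
dp [-0.046, -0.019, -0.049] rot [0.421, -0.423, 0.001]
dp [-0.048, -0.021, -0.046] rot [0.421, -0.423, 0.001]
dp [-0.05, -0.023, -0.043] rot [0.421, -0.423, 0.001]
dp [-0.052, -0.025, -0.04] rot [0.421, -0.423, 0.001]
dp [-0.053, -0.027, -0.037] rot [0.421, -0.423, 0.001]
dp [-0.055, -0.028, -0.034] rot [0.421, -0.423, 0.001]
dp [-0.055, -0.029, -0.03] rot [0.421, -0.423, 0.001]
dist 0.14 angle 34.21
```

Held level. Take it to a viewing pose short of the narrow pot.

Run:
```python
from h import *
plan(Rz(6.7,0,-45),np.array([.380,.150,.25]),10)
```

```text
dp [-0.057, 0.018, -0.05] rot [0.421, -0.423, 0.001]
dp [-0.059, 0.016, -0.049] rot [0.421, -0.423, 0.001]
dp [-0.061, 0.014, -0.047] rot [0.421, -0.423, 0.001]
dp [-0.063, 0.012, -0.045] rot [0.421, -0.423, 0.001]
dp [-0.065, 0.01, -0.042] rot [0.421, -0.423, 0.001]
dp [-0.066, 0.008, -0.04] rot [0.421, -0.423, 0.001]
dp [-0.068, 0.007, -0.038] rot [0.421, -0.423, 0.001]
dp [-0.07, 0.005, -0.035] rot [0.421, -0.423, 0.001]
dp [-0.071, 0.004, -0.032] rot [0.421, -0.423, 0.001]
dp [-0.072, 0.003, -0.029] rot [0.421, -0.423, 0.001]
dist 0.1562 angle 34.21
```

{"name": "servo_tool", "arguments": {"moves": [{"dp": [-0.057,0.018,-0.05],"delta_rot": [0.421,-0.423,0.001],"fingers": 0},{"dp": [-0.059,0.016,-0.049],"delta_rot": [0.421,-0.423,0.001],"fingers": 0},{"dp": [-0.061,0.014,-0.047],"delta_rot": [0.421,-0.423,0.001],"fingers": 0},{"dp": [-0.063,0.012,-0.045],"delta_rot": [0.421,-0.423,0.001],"fingers": 0},{"dp": [-0.065,0.01,-0.042],"delta_rot": [0.421,-0.423,0.001],"fingers": 0}]}}

```text
clock: 23.2
position: [0.4244, 0.2074, 0.2214]
ee_rot: [0.049, 0.89, 0.431, 0.137]
contact_force: [-0.4, -0.4, -0.2]
width: 0.0202
gripper_force: 39.3
```

{"name": "servo_tool", "arguments": {"moves": [{"dp": [-0.066,0.008,-0.04],"delta_rot": [0.421,-0.423,0.001],"fingers": 0},{"dp": [-0.068,0.007,-0.038],"delta_rot": [0.421,-0.423,0.001],"fingers": 0},{"dp": [-0.07,0.005,-0.035],"delta_rot": [0.421,-0.423,0.001],"fingers": 0},{"dp": [-0.071,0.004,-0.032],"delta_rot": [0.421,-0.423,0.001],"fingers": 0},{"dp": [-0.072,0.003,-0.029],"delta_rot": [0.421,-0.423,0.001],"fingers": 0}]}}

```text
clock: 23.7
position: [0.3804, 0.1487, 0.248]
ee_rot: [0.0, 0.9, 0.435, -0.004]
contact_force: [0.4, 0.0, -0.5]
width: 0.0196
gripper_force: 39.3
```

{"name": "servo_tool", "arguments": {"moves": [{"dp": [0,0,0],"delta_rot": [0,0,0],"fingers": 0},{"dp": [0,0,0],"delta_rot": [0,0,0],"fingers": 0}]}}

```text
clock: 23.9
position: [0.3809, 0.1496, 0.248]
ee_rot: [0.0, 0.9, 0.435, -0.001]
contact_force: [-0.3, 0.6, -0.9]
width: 0.0201
gripper_force: 39.3
```

Run:
```python
from h import *
p,R,s=st(); print(s['clock'],p,s['qpos'].round(3),s['width'])
held('w13'); pot([.4350,.2160],.072,.033,'w13b')
plan(Rz(6.7,0,-45),p,1)
```

```text
23.9 [0.38093557 0.14959888 0.24798155] [ 0.205  0.069  1.917 -0.002  1.158  0.876] 0.020148436336359876
held: pts 9700 plate z on axis 0.0861 pitch(about y),roll(about x) deg [-0.36 -0.53] extent x [-0.0328  0.031 ] y [-0.0323  0.0309]
circ [0.4347 0.2162] 0.0301
pot pts 3540 z 0.0721 [0.40203505 0.18346047] [0.46734442 0.24884141]
dp [0.0, 0.004, 0.001] rot [-0.007, 0.029, -0.003]
dist 0.0007 angle 0.17
```

{"name": "servo_tool", "arguments": {"moves": [{"dp": [0.145,0.003,0],"delta_rot": [0,0,0],"fingers": 0},{"dp": [0.145,0.003,0],"delta_rot": [0,0,0],"fingers": 0},{"dp": [0.143,0.002,0.05],"delta_rot": [0,0,0],"fingers": 0},{"dp": [0,0,0.15],"delta_rot": [0,0,0],"fingers": 0},{"dp": [0,0,0.13],"delta_rot": [0,0,0],"fingers": 0}]}}

```text
clock: 24.5
position: [0.4355, 0.2179, 0.1816]
ee_rot: [0.0, 0.9, 0.437, -0.001]
contact_force: [-0.5, -0.4, -1.4]
width: 0.0203
gripper_force: 39.3
```

{"name": "servo_tool", "arguments": {"moves": [{"dp": [0,0,0],"delta_rot": [0,0,0],"fingers": 0},{"dp": [0,0,0],"delta_rot": [0,0,0],"fingers": 0}]}}

```text
clock: 24.7
position: [0.4348, 0.217, 0.1826]
ee_rot: [0.0, 0.9, 0.436, -0.002]
contact_force: [0.8, -0.4, -0.8]
width: 0.0201
gripper_force: 39.3
```

{"name": "servo_tool", "arguments": {"moves": [{"dp": [0.001,0.005,0.03],"delta_rot": [0,0,0],"fingers": 0},{"dp": [0,0,0.03],"delta_rot": [0,0,0],"fingers": 0},{"dp": [0,0,0.02],"delta_rot": [0,0,0],"fingers": 0},{"dp": [0,0,0.008],"delta_rot": [0,0,0],"fingers": 0},{"dp": [0,0,0],"delta_rot": [0,0,0],"fingers": 0}]}}

```text
clock: 25.2
position: [0.4358, 0.2161, 0.1651]
ee_rot: [0.0, 0.9, 0.436, -0.001]
contact_force: [0.7, 0.3, -1.4]
width: 0.02
gripper_force: 39.3
```

{"name": "servo_tool", "arguments": {"moves": [{"dp": [0,0,0.004],"delta_rot": [0,0,0],"fingers": 0},{"dp": [0,0,0.004],"delta_rot": [0,0,0],"fingers": 0},{"dp": [0,0,0],"delta_rot": [0,0,0],"fingers": 0}]}}

```text
clock: 25.5
position: [0.436, 0.2163, 0.1637]
ee_rot: [0.0, 0.9, 0.436, -0.001]
contact_force: [0.4, 0.5, -0.5]
width: 0.02
gripper_force: 39.4
```

{"name": "servo_tool", "arguments": {"moves": [{"dp": [0,0,0.003],"delta_rot": [0,0,0],"fingers": 0},{"dp": [0,0,0.002],"delta_rot": [0,0,0],"fingers": 0},{"dp": [0,0,0],"delta_rot": [0,0,0],"fingers": 0}]}}

```text
clock: 25.8
position: [0.4363, 0.2163, 0.1634]
ee_rot: [0.0, 0.9, 0.436, -0.001]
contact_force: [0.1, -0.5, 5.1]
width: 0.0202
gripper_force: 39.9
```

Seated at about 6 N. Release, and rise well clear.

{"name": "servo_tool", "arguments": {"moves": [{"dp": [0,0,0],"delta_rot": [0,0,0],"fingers": 0.3},{"dp": [0,0,0],"delta_rot": [0,0,0],"fingers": 0.45},{"dp": [0,0,0],"delta_rot": [0,0,0],"fingers": 0.7},{"dp": [0,0,0],"delta_rot": [0,0,0],"fingers": 0.8},{"dp": [0,0,-0.05],"delta_rot": [0,0,0],"fingers": 1}]}}

```text
clock: 26.3
position: [0.435, 0.2159, 0.1718]
ee_rot: [-0.0, 0.9, 0.436, -0.003]
contact_force: [-0.6, 0.2, 0.4]
width: 0.0798
gripper_force: 0.0
```

{"name": "servo_tool", "arguments": {"moves": [{"dp": [0,0,-0.1],"delta_rot": [0,0,0],"fingers": 1},{"dp": [0,0,-0.2],"delta_rot": [0,0,0],"fingers": 1},{"dp": [0,0,-0.1],"delta_rot": [0,0,0],"fingers": 1},{"dp": [0,0,0],"delta_rot": [0,0,0],"fingers": 1}]}}

```text
clock: 26.7
position: [0.4378, 0.217, 0.2565]
ee_rot: [0.001, 0.9, 0.436, 0.003]
contact_force: [0.0, 1.1, -0.6]
width: 0.0853
gripper_force: 0.0
```

Run:
```python
from h import *
p,R,s=st(); print(s['clock'],p,s['contact_force'],s['width'])
level([.4347,.2162],.0771,.045,'w14')
im,d=imaging.get_image('side'); cv2.imwrite('pics/sideF.png',im[:,:,::-1])
```

```text
26.7 [0.4378418  0.21697849 0.25646922] [ 0.00527356  1.06018907 -0.55414   ] 0.08530768418134153
placed lid plate 6512 [0.4364 0.2181 0.0771] tilt deg 0.61 ((0.4344107210636139, 0.21589168906211853), (0.06584691256284714, 0.06479281932115555), 53.659934997558594)
```

View pics/sideF.png

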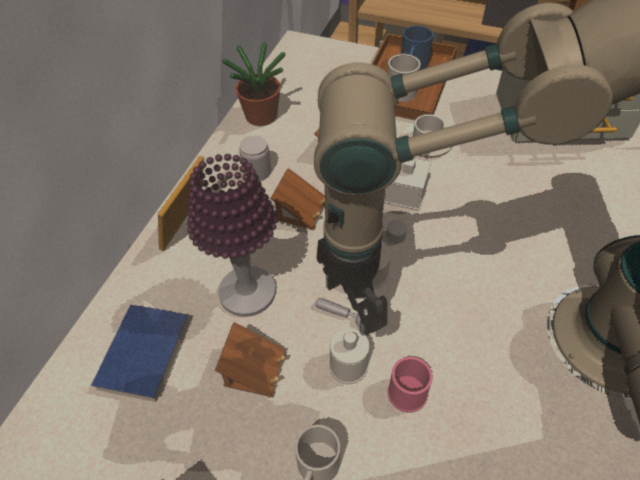

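The narrow lid (349,350) and the square lid (408,180) sit on their pots, and the stands and lamp are untouched. The wide pot is hidden behind the arm but was measured level earlier. Hand in.

```bash
python3 -c "
from rig import manip; print(manip.sign_off())"
```

```text
the job is handed in; nothing more can be done
None
```

All three lids are on their matching pots and the job is handed in: each measured level to within 0.6° and fully home just after release, in about 27 s of robot time, and I saw no sign of contact with the lamp.

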